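# Load the lens-curing unit, shut its drop-down door and lock it

### The arm

A 6-joint arm with a two-finger parallel gripper is mounted at the origin on the work surface. World frame = base frame: x ahead of the robot, y to its left, z up, the work surface at z = 0. Lengths are in mm, angles in degrees, forces in N, time in s.
With the tool pointing down it reaches from about 300 to 850 mm from the base axis. Payload 4.2 kg.
Tool frame: the origin (TCP) lies at the centre of the arm's flange, where the gripper is bolted on; the fingertips stand 191 mm ahead of it and the grasp point (between the pads) lies 172 mm ahead of it; y points along the fingers, x is the direction in which the jaws open and shut, and the axes are right-handed (so a half turn about y gives the same grasp; the last joint's range is limited). The gripper opens to 91 mm and grips with 3 to 60 N. Pads are 32 mm wide; open, the fingers measure 118 mm over their backs; the gripper's body (76 mm by 178 mm) begins 60 mm behind the grasp point.
Start: joints at [70.245, 18.312, 89.639, -0, 72.044, -1.146], TCP at [183.49, 544.935, 404.776] pointing down, gripper open.
Joint ranges: [-177.97, 177.97], [-48.28, 115.42], [12.27, 149.76], [-77.06, 257.06], [2.81, 150.46], [-146.56, 146.56]. Speed limits (degrees/s): [147.25, 147.25, 180, 180, 180, 180].

### API

Orientations are given as [roll, pitch, yaw] about the fixed x, y, z axes, in that order (R = Rz(yaw) Ry(pitch) Rx(roll)).
In Python, from workcell import env gives the robot as it stands.
- The arm moves only by the tool carry_out, never from a script. Its argument "increments" is a list of rows, each a list of 3 entries, a list of its own where there are three numbers: the turn, a rotation vector about the tool's x, y, z in rad, then the shift along the tool's x, y, z in mm, then the closure, from 0 (fully open) to 1 (shut). In form: [[[wx, wy, wz], [dx, dy, dz], claw], ...]. A call has 1 to 10 rows; each row is the pose to reach, as a shift and turn from the pose commanded when the call began, along the tool's axes at that moment; what a row does not reach only later rows make up. A row lasts 1/12 s, in which the tool goes at most 41.7 mm and 7.16 degrees, less where a joint would pass 70% of its speed; a pose out of reach is approached as far as the arm can. A call with a gripper value outside its range is refused whole. The fingers move at their own pace and stop on an object; "force" is the grip in N (left out, the last holds). Time passes only in rows, so rows that repeat a pose let the fingers close. It gives the time, the measured TCP pose, the force and the opening at its end, in the units of the state.
- env.state(): the state, without advancing time (a new reading comes with each control period).
- env.grab_frame(name): name is "side" or "top"; returns a dict with "frame" (384x512x3 uint8, blue, green, red), "z_map" (384x512 float32, mm along the optical axis (not along the pixel's ray), 0 where there is no reading), "camera_matrix" (3x3 intrinsics, pixels), "rvec" (rotation vector, rad) and "tvec" (3), from world to camera coordinates, as OpenCV has them. Camera axes: x right, y down, z forward; pixel columns grow to the right and rows downward; lengths in mm; the calibration is good to about 2 mm. A picture is of the moment at which its call begins.
- env.job_done(): hands the job in, once; it reports no verdict.
The state is a dict: "time_s": time; "qpos": joint angles; "qvel": joint speeds; "effort": joint torques, N m; "ee_pos": TCP position; "ee_rot": TCP orientation; "force": force on the tool from outside, world axes, zero at the start; "torque": the same for the moment, N m; "gripper_width": finger opening in mm.
Only numpy, scipy, OpenCV 4.12 (cv2) and the standard library are available. Lean on these libraries where they do the work, as an engineer would, in place of code of your own. Each camera call takes 0.05 s, during which the arm holds its last target. There are 200 camera calls.

### The job

Pull the curing unit's drop-down door fully open, set the blue lens carrier upright in the middle of the dark mat inside, and push the door back up until it is fully shut. Then turn the lock collar beside the door clockwise until its white pointer is at the red locked mark. Keep the carrier upright while you carry it, and leave the jar, the bottle and the parts bin where they stand.

Things in the scene. Friction and masses are not known exactly. Their poses are not given: they have to be found in the camera images.
- unit: white bench-top lens-curing unit, fixed. Origin on the bench under the middle of the door hinge; x points into the chamber, y left seen from the door, z up. Chamber floor at z 65 mm, x 2 to 150 mm, 196 mm wide between 10 mm cheeks whose front edges slope back 40 degrees from the hinge. Right of the door a grey lock pod: x -23 to 73, y -222 to -110, 100 mm high.
- roof_edge (a point): middle of the front edge of the unit's black roof, on its top face, 153 mm above the bench, 70 mm behind the hinge line; the roof is 8 mm thick (underside at 145 mm) and runs backwards from here with a hood to 167 mm high from 62 mm behind this edge. In front of this edge the chamber is open to above when the door is down.
- mat (a point): centre of the dark rubber mat on the chamber floor, 64 mm behind the hinge line, 65 mm above the bench; the mat is 80 mm in the unit's x by 150 mm in y. The shut door leans over its front part: a carrier in the middle of the mat, its base's long side across the chamber, clears the door by about 8 mm.
- door (a joint): door angle in rad: 0 shut, leaning back 40 degrees over the chamber; 2.27 fully down and level. Starts shut or ajar. The stiff hinge holds it at any angle (2 to 4 N at the handle moves it). Grey panel with amber window, 105 mm from hinge to free edge, 194 mm wide, 10 mm thick outwards from the plane through the hinge.
- door_hinge (a point): middle of the door's hinge line, 65 mm above the bench; the hinge axis lies along the unit's y.
- door_handle (a point): middle of the door's blue round grip bar, 12 mm thick, 90 mm long between its bent ends, parallel to the hinge: 145 mm from the hinge along the panel (40 mm beyond the free edge, an open gap for a finger) and 25 mm outwards from the panel's inner plane. Turns with the door; at angle 0 its axes equal the unit's. Shut 192 mm above the bench, fully down 40 mm.
- collar (a joint): lock collar angle in rad, grows clockwise seen from above: 0 at the green open mark, 1.2 at the red locked mark, stop at 1.5. It starts near the green mark. Turning it takes about 0.06 N m.
- collar_top (a point): centre of the top face of the captive lock collar on the pod, 132 mm above the bench: a black knurled upright cylinder 46 mm in diameter, 32 mm high above the pod's top, with a 60 mm flange on its lowest 6 mm and a white stripe on top that points along the pointer.
- collar_pointer (a point): white pointer tab at the collar's flange, 28.5 mm from the collar axis; it turns with the collar.
- locked_mark (a point): red locked mark on the pod's top, 39.5 mm from the collar axis towards the door.
- carrier: blue lens carrier: base 52 mm (its x) by 100 mm (its y) by 8 mm, with a round lens lying at each end up to 12 mm high, and in the middle an upright grip tab 20 mm (x) by 12 mm (y) reaching from the base to 52 mm high. Origin at the centre of its underside, z up. About 0.1 kg. It stands on the bench to the left or to the right of the door.
- jar: white dispenser jar, bystander, 72 mm in diameter, 62 mm high, origin at the centre of its underside; it stands on the other side of the door from the carrier.
- bottle: aluminium bottle with white cap, bystander, 52 mm in diameter, 150 mm high, origin at the centre of its underside; left of the unit.
- bin: open blue parts bin, bystander, 110 by 150 by 45 mm, origin at the centre of its underside; right of the lock pod.

How it is judged:
By the outcome, as a careful person would: the job done as asked, in the order asked, and still so for the second after the job is handed in, with the robot touching nothing.
It also fails if it takes over 72 s, if anything falls off the work surface, if the arm or the gripper's body presses on something with over 40 N, if the wrist force passes 120 N, or if a joint passes its speed limit or range.

## Working session

There is one attempt and no reset: what is moved stays moved. The work goes in short steps, Python scripts to look and compute and a tool call to move; the robot and the scene stay as the last step left them, time stands still between calls to the robot, and variables do not carry over. Pictures are saved under pics/ and viewed, about 8 in all and at most 12, crops included, and the job is handed in when it is done.

Besides the shell and the picture viewer there is one more tool, called after "Call:" as name(argument=value, ...) on one line, values as JSON. carry_out: Moves the arm, as the interface text tells. Its arguments: {"type":"object","properties":{"increments":{"type":"array","items":{"type":"array"}},"force":{"type":"number"}},"required":["increments"]}

```bash
mkdir -p pics; ls; python3 - <<'E'
from workcell import env
import cv2,numpy as np
print(env.state())
for n in("side","top"):
    f=env.grab_frame(n); cv2.imwrite(f"pics/{n}0.png",f["frame"]); np.savez(f"{n}0.npz",**f)
    print(n,f["camera_matrix"].tolist(),f["rvec"],f["tvec"])
a=[cv2.imread(f"pics/{n}0.png") for n in("side","top")]
E
```

```text
pics
{'time_s': 0.0, 'qpos': array([ 7.02466822e+01,  1.83500174e+01,  8.97057895e+01, -3.65488853e-06,
        7.20436755e+01, -1.14456248e+00]), 'qvel': array([ 0.10577433,  0.0993363 , -0.08148851,  0.06835784, -0.08266909,
        0.00282295]), 'effort': array([-6.34901662e-04, -4.12461913e+01, -2.31970274e+01,  7.25970813e-02,
        4.58347437e-02, -1.82303966e-04]), 'ee_pos': array([183.41347763, 544.78239065, 403.94044837]), 'ee_rot': array([-89.99801631,   0.09946264,  71.39124752]), 'force': array([-0.07122797, -0.45955289, -0.45647572]), 'torque': array([-0.02641445,  0.00722215, -0.01023742]), 'gripper_width': 90.7359677608467}
side [[358.99843778572153, 0.0, 253.74382508400745], [0.0, 358.99843778572153, 188.59850378882354], [0.0, 0.0, 1.0]] [ 2.33986052 -0.56256057  0.20854239] [-531.01736546  269.61897421  954.46111005]
top [[347.26649453511095, 0.0, 256.37887756886533], [0.0, 347.26649453511095, 190.46671037647957], [0.0, 0.0, 1.0]] [ 2.14062298 -2.17760424  0.13169669] [-20.70193042 594.10975109 839.14492826]
```

View pics.

View pics/side0.png

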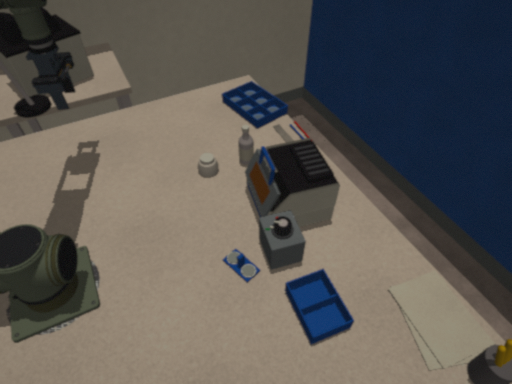

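View pics/top0.png

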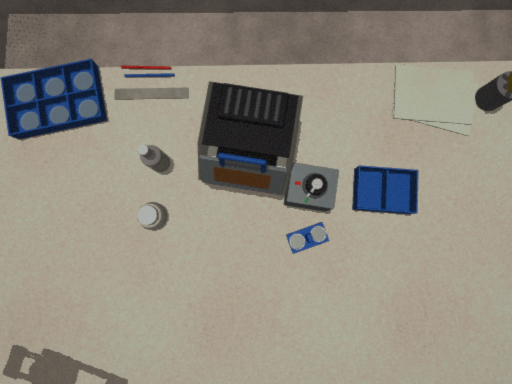

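```bash
cat > h.py <<'E'
import numpy as np,cv2
from scipy.spatial.transform import Rotation as Ro
def cloud(f):
    z=f["z_map"].astype(float);K=f["camera_matrix"];v,u=np.mgrid[:384,:512]
    P=np.stack([(u-K[0,2])/K[0,0]*z,(v-K[1,2])/K[1,1]*z,z],-1)
    R=cv2.Rodrigues(f["rvec"])[0]
    W=(P-np.ravel(f["tvec"]))@R; W[z==0]=np.nan
    return W
def ray(f,u,v,zw):
    "point on pixel ray at world height zw"
    K=f["camera_matrix"];R=cv2.Rodrigues(f["rvec"])[0];C=-R.T@np.ravel(f["tvec"])
    d=R.T@np.linalg.inv(K)@np.array([u,v,1.]);return C+d*(zw-C[2])/d[2]
def proj(f,p): return cv2.projectPoints(np.array(p,float).reshape(-1,3),f["rvec"],f["tvec"],f["camera_matrix"],None)[0].reshape(-1,2)
E
python3 - <<'E'
from h import *
T=np.load("top0.npz");S=np.load("side0.npz")
c=T["frame"][75:258,195:345];cv2.imwrite("pics/topc.png",cv2.resize(c,None,fx=3.25,fy=3.25,interpolation=cv2.INTER_CUBIC))
c=S["frame"][130:290,215:345];cv2.imwrite("pics/sidec.png",cv2.resize(c,None,fx=3.7,fy=3.7,interpolation=cv2.INTER_CUBIC))
W=cloud(T)
z=W[...,2]
def box(m,n):
    p=W[m][:,:2];r=cv2.minAreaRect(p.astype(np.float32));print(n,len(p),r,np.nanmean(W[m][:,2]))
fr=T["frame"].astype(int);b,g,r=fr[...,0],fr[...,1],fr[...,2]
v,u=np.mgrid[:384,:512]
reg=lambda a,c,d,e:(u>=a)&(u<c)&(v>=d)&(v<e)
box(reg(280,335,215,260)&(z>3)&(z<25),"carrier base"); box(reg(280,335,215,260)&(z>35)&(z<60),"tab")
box(reg(275,345,155,215)&(z>93)&(z<106),"podtop"); box(reg(275,345,155,215)&(z>124)&(z<140),"collar")
box(reg(195,310,75,160)&(z>147)&(z<159),"roof"); box(reg(195,310,75,160)&(z>161)&(z<172),"hood")
box(reg(215,270,140,180)&(b>1.6*r)&(z>140),"handle"); 
box(reg(130,170,200,232)&(z>50),"jar");box(reg(130,175,138,175)&(z>100),"bottle");box(reg(345,425,160,220)&(z>38),"bin")
for a in [(245,178),(240,185),(245,172),(300,180)]: print(a,W[a[1],a[0]].round(1))
E
```

```text
carrier base 815 ((476.4966735839844, -159.3856201171875), (138.6728057861328, 109.72367095947266), 89.06293487548828) 9.534702413510049
tab 46 ((474.2674255371094, -158.9910430908203), (19.623096466064453, 11.727204322814941), 19.414012908935547) 50.442917391099506
podtop 1513 ((599.3228149414062, -148.52328491210938), (143.6792449951172, 97.59917449951172), 78.08182525634766) 100.34473686991856
collar 415 ((606.009765625, -133.60317993164062), (114.84927368164062, 58.51429748535156), 63.298683166503906) 132.07669974190077
roof 3784 ((723.8488159179688, -17.068382263183594), (216.4556121826172, 182.42263793945312), 80.13008117675781) 153.36486172197664
hood 2424 ((722.7615356445312, -6.2349395751953125), (170.22128295898438, 180.12977600097656), 79.20721435546875) 167.48416162335687
handle 362 ((648.4873046875, -3.976612091064453), (100.43376922607422, 44.037288665771484), 79.8795394897461) 205.20925045085528
jar 344 ((535.60009765625, 234.6317138671875), (47.8345947265625, 49.47972106933594), 50.5134162902832) 61.34688444155678
bottle 297 ((674.2431030273438, 218.14076232910156), (36.91846466064453, 43.003292083740234), 48.397769927978516) 124.54149746928002
bin 470 ((591.3973999023438, -358.4302673339844), (150.9546356201172, 110.6805648803711), 84.54401397705078) 43.53684495431614
(245, 178) [612.5  -5.2 120.8]
(240, 185) [601.1   7.9  87.6]
(245, 172) [623.   -6.  139.7]
(300, 180) [ 608.8 -133.3  100.4]
```

View pics/topc.png

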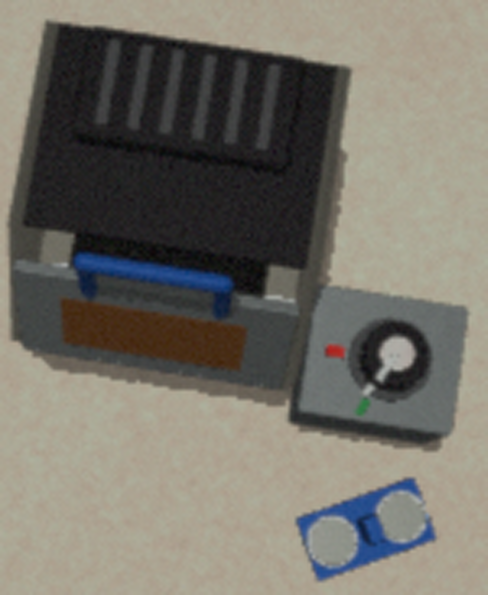

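```bash
python3 - <<'E'
from h import *
T=np.load("top0.npz");W=cloud(T);z=W[...,2]
px=lambda a,b:(195+(a+.5)/3.25-.5,75+(b+.5)/3.25-.5)
g=lambda a,b,zz:ray(T,*px(a,b),zz)[:2].round(1)
print("roof L,R",g(22,226,153),g(303,268,153),"rear",g(47,22,153),g(338,67,153))
print("pod TL TR BR BL",g(322,288,100),g(468,308,100),g(449,434,100),g(297,418,100))
print("collar",g(391,358,132),g(397,352,132),"red",g(335,351,100),"green",g(363,406,100))
print("base corners",[g(a,b,8) for a,b in((297,517),(415,478),(437,538),(318,580))])
fr=T["frame"].astype(int);v,u=np.mgrid[:384,:512]
m=((u>280)&(u<335)&(v>215)&(v<260)&(z>3)&(z<16)).astype(np.uint8)
m=cv2.morphologyEx(m,cv2.MORPH_OPEN,np.ones((3,3)))
print("carrier",cv2.minAreaRect(W[m>0][:,:2].astype(np.float32)), W[m>0].mean(0))
for nm,a,zl,zh in(("roof",(195,310,75,165),150,156),("pod",(275,345,155,215),98,103),("collar",(275,345,155,215),130,135)):
    m=((u>a[0])&(u<a[1])&(v>a[2])&(v<a[3])&(z>zl)&(z<zh)).astype(np.uint8)
    m=cv2.morphologyEx(m,cv2.MORPH_OPEN,np.ones((3,3)));n,l,s,c=cv2.connectedComponentsWithStats(m)
    k=1+s[1:,4].argmax();p=W[l==k][:,:2].astype(np.float32)
    print(nm,cv2.minAreaRect(p),cv2.minEnclosingCircle(p))
# handle: blue pixels, high
b,gg,r=fr[...,0],fr[...,1],fr[...,2]
m=(u>215)&(u<270)&(v>150)&(v<172)&(b>1.6*r)&(z>175)&(z<210)
p=W[m];print("handle",np.median(p,0),p[:,1].min(),p[:,1].max()); c=p.mean(0);
q=np.polyfit(p[:,1],p[:,0],1);print(np.degrees(np.arctan(q[0])),np.percentile(p,[2,50,98],axis=0))
E
```

```text
roof L,R [684.8  89.4] [ 652.4 -101.5] rear [830.3  72.2] [ 794.1 -129.7]
pod TL TR BR BL [ 648.9 -119.9] [ 632.4 -225.1] [ 541.4 -207.3] [554.7 -99.2]
collar [ 592.5 -162.5] [ 596.6 -166.8] red [ 602.6 -127.9] green [ 562.5 -146.7]
base corners [array([ 484.1, -105. ]), array([ 513.1, -199.3]), array([ 465.8, -214.7]), array([ 434.9, -120.1])]
carrier ((473.87689208984375, -159.64407348632812), (52.95597457885742, 100.36377716064453), 18.3658504486084) [ 474.13396628 -158.2411221     9.97798996]
roof ((740.6508178710938, -19.77978515625), (217.0718536376953, 146.98019409179688), 79.68685913085938) ((740.0202026367188, -20.009471893310547), 129.03248596191406)
pod ((595.9921875, -163.53094482421875), (109.24590301513672, 94.0689697265625), 80.46280670166016) ((589.7274780273438, -162.7864532470703), 65.82797241210938)
collar ((595.596923828125, -165.85972595214844), (43.240604400634766, 42.680580139160156), 1.3968815803527832) ((595.2960815429688, -166.64083862304688), 23.09720230102539)
handle [633.85168294  -4.30589209 203.53675819] -51.317391210648736 47.07593334795808
9.795488677556408 [[621.82808694 -50.13203268 176.156036  ]
 [633.85168294  -4.30589209 203.53675819]
 [647.25273164  46.50113475 209.90786974]]
```

View pics/sidec.png

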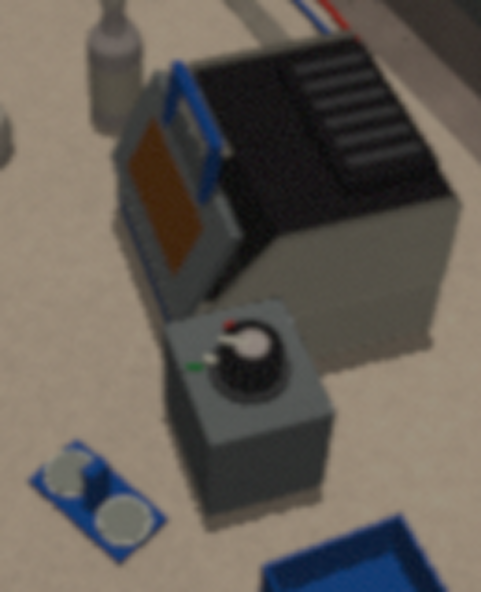

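```bash
cat > plan.py <<'E'
import json,os
from h import *
O=np.array([599.4,5.5,0.]);YU=-10.
def U(x,y,z): c,s=np.cos(np.radians(YU)),np.sin(np.radians(YU)); return O+[c*x-s*y,s*x+c*y,z]
def rot(psi,tilt=0):
    "tool x horizontal at yaw psi; fingers down, tilted towards yaw psi+90"
    p,t=np.radians([psi,tilt]);x=np.array([np.cos(p),np.sin(p),0]);h=np.array([-np.sin(p),np.cos(p),0])
    y=h*np.sin(t)+[0,0,-np.cos(t)];return np.stack([x,y,np.cross(x,y)],1)
def bar(th): f=np.radians(59.78+th);return U(147.1*np.cos(f),0,65+147.1*np.sin(f))
G=172.
def load():
    if os.path.exists("cmd.json"): d=json.load(open("cmd.json"));return np.array(d["p"]),np.array(d["R"])
    return np.array([183.49,544.935,404.776]),Ro.from_euler("xyz",[-90,0,71.391],degrees=True).as_matrix()
def rel(p0,R0,g,R):
    w=np.round(Ro.from_matrix(R0.T@R).as_rotvec(),2);Rr=R0@Ro.from_rotvec(w).as_matrix()
    d=np.round(R0.T@(g-G*Rr[:,1]-p0));return w,d,p0+R0@d,Rr
def go(rows):
    """rows: list of (grasp point, R, claw); prints calls of up to 10 rows"""
    p,R=load()
    for i in range(0,len(rows),10):
        p0,R0=p,R;out=[]
        for g,Rt,c in rows[i:i+10]:
            w,d,p,R=rel(p0,R0,g,Rt);out.append([(w+0.).tolist(),[int(k) for k in d],c])
        print(json.dumps(out).replace(" ",""))
    json.dump({"p":p.tolist(),"R":R.tolist()},open("cmd.json","w"))
def lin(g1,R1,n,c,start=None):
    """n rows from start (default commanded pose) to grasp g1,R1"""
    if start is None: p,R=load();g0,R0=p+G*R[:,1],R
    else: g0,R0=start
    w=Ro.from_matrix(R0.T@R1).as_rotvec()
    return [(g0+(g1-g0)*k/n,R0@Ro.from_rotvec(w*k/n).as_matrix(),c) for k in range(1,n+1)]
def chk(env):
    s=env.state();p,R=load();M=Ro.from_euler("xyz",s["ee_rot"],degrees=True).as_matrix()
    print("t",round(s["time_s"],2),"w",round(s["gripper_width"],1),"F",s["force"].round(1),"err",(s["ee_pos"]-p).round(1),
     "grasp",(s["ee_pos"]+G*M[:,1]).round(1),"rot",np.degrees(Ro.from_matrix(R.T@M).magnitude()).round(2),"q",s["qpos"].round(0))
E
python3 - <<'E'
from plan import *
T=np.load("top0.npz");px=lambda a,b:(195+(a+.5)/3.25-.5,75+(b+.5)/3.25-.5)
print(ray(T,*px(155,270),207).round(1),bar(14.5).round(1),(bar(14.5)).round(1))
D=rot(-10);b=bar(14.5);up=b+[0,0,65]
go(lin(up,D,20,0.45)+[(up,D,0.45)]*2+lin(b,D,4,0.45,(up,D))+[(b,D,0.45)]*2)
E
```

```text
[640.9  -3.  207. ] [638.6  -1.4 206.6] [638.6  -1.4 206.6]
[[[0.0,0.07,0.0],[-19,-2,-30],0.45],[[0.0,0.14,0.0],[-37,-4,-61],0.45],[[0.0,0.21,0.0],[-56,-6,-91],0.45],[[0.0,0.28,0.0],[-75,-8,-121],0.45],[[0.0,0.36,0.0],[-93,-10,-151],0.45],[[0.0,0.43,0.0],[-112,-12,-182],0.45],[[0.0,0.5,0.0],[-130,-14,-212],0.45],[[0.0,0.57,0.0],[-149,-16,-242],0.45],[[0.0,0.64,0.0],[-168,-17,-273],0.45],[[0.0,0.71,0.0],[-186,-19,-303],0.45]]
[[[0.0,0.07,0.0],[5,-2,-35],0.45],[[0.0,0.14,0.0],[11,-4,-70],0.45],[[0.0,0.21,0.0],[17,-6,-105],0.45],[[0.0,0.28,0.0],[22,-8,-141],0.45],[[0.0,0.36,0.0],[28,-10,-176],0.45],[[0.0,0.43,0.0],[33,-12,-211],0.45],[[0.0,0.5,0.0],[39,-14,-246],0.45],[[0.0,0.57,0.0],[45,-16,-281],0.45],[[0.0,0.64,0.0],[50,-18,-316],0.45],[[0.0,0.71,0.0],[56,-20,-351],0.45]]
[[[0.0,0.0,0.0],[0,0,0],0.45],[[0.0,0.0,0.0],[0,0,0],0.45],[[0.0,0.0,0.0],[0,16,0],0.45],[[0.0,0.0,0.0],[0,33,0],0.45],[[0.0,0.0,0.0],[0,49,0],0.45],[[0.0,0.0,0.0],[0,65,0],0.45],[[0.0,0.0,0.0],[0,65,0],0.45],[[0.0,0.0,0.0],[0,65,0],0.45]]
```

Call:
carry_out(increments=[[[0.0,0.07,0.0],[-19,-2,-30],0.45],[[0.0,0.14,0.0],[-37,-4,-61],0.45],[[0.0,0.21,0.0],[-56,-6,-91],0.45],[[0.0,0.28,0.0],[-75,-8,-121],0.45],[[0.0,0.36,0.0],[-93,-10,-151],0.45],[[0.0,0.43,0.0],[-112,-12,-182],0.45],[[0.0,0.5,0.0],[-130,-14,-212],0.45],[[0.0,0.57,0.0],[-149,-16,-242],0.45],[[0.0,0.64,0.0],[-168,-17,-273],0.45],[[0.0,0.71,0.0],[-186,-19,-303],0.45]], force=20)

```text
time_s: 0.93
ee_pos: [412.0, 270.2, 423.5]
ee_rot: [-90.0, 0.0, 30.5]
force: [1.1, 0.6, 0.7]
gripper_width: 50.2
```

Call:
carry_out(increments=[[[0.0,0.07,0.0],[5,-2,-35],0.45],[[0.0,0.14,0.0],[11,-4,-70],0.45],[[0.0,0.21,0.0],[17,-6,-105],0.45],[[0.0,0.28,0.0],[22,-8,-141],0.45],[[0.0,0.36,0.0],[28,-10,-176],0.45],[[0.0,0.43,0.0],[33,-12,-211],0.45],[[0.0,0.5,0.0],[39,-14,-246],0.45],[[0.0,0.57,0.0],[45,-16,-281],0.45],[[0.0,0.64,0.0],[50,-18,-316],0.45],[[0.0,0.71,0.0],[56,-20,-351],0.45]])

```text
time_s: 1.77
ee_pos: [639.5, -2.8, 443.3]
ee_rot: [-90.0, 0.1, -10.2]
force: [0.4, -0.1, -0.5]
gripper_width: 49.8
```

Call:
carry_out(increments=[[[0,0,0],[0,0,0],0.45],[[0,0,0],[0,0,0],0.45],[[0,0,0],[0,0,0],0.45],[[0,0,0],[0,0,0],0.45]])

```text
time_s: 2.1
ee_pos: [638.1, -0.3, 443.6]
ee_rot: [-90.0, 0.1, -9.9]
force: [0.3, -0.4, -0.6]
gripper_width: 50.0
```

```bash
python3 - <<'E'
from plan import *
from workcell import env
chk(env); print(env.state()["ee_pos"],env.state()["ee_rot"],"want up",bar(14.5)+[0,0,65])
f=env.grab_frame("side");cv2.imwrite("pics/s1.png",cv2.resize(f["frame"][90:250,200:360],None,fx=3.7,fy=3.7,interpolation=cv2.INTER_CUBIC))
E
```

```text
t 2.1 w 50.0 F [ 0.3 -0.4 -0.6] err [-0.6  0.9 64.8] grasp [ 6.379e+02 -2.000e-01  2.716e+02] rot 0.1 q [-1. 23. 77.  0. 80.  9.]
[ 6.38065785e+02 -3.26747667e-01  4.43554666e+02] [-8.99820007e+01  6.16299109e-02 -9.89306856e+00] want up [638.64927179  -1.42070559 271.59805259]
```

View pics/s1.png

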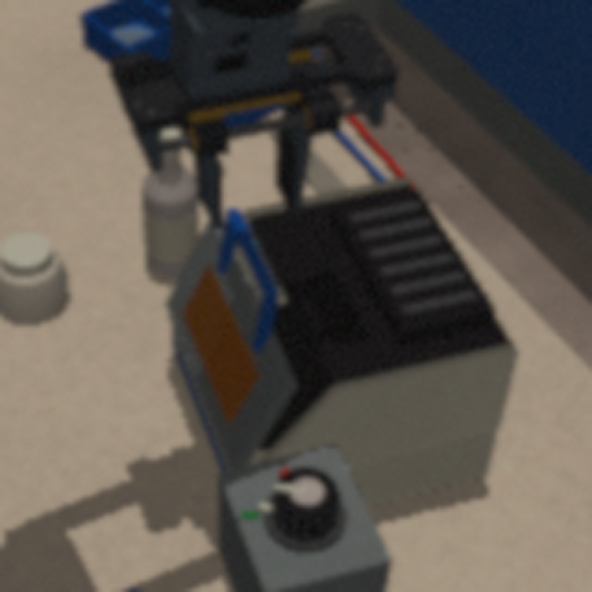

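Call:
carry_out(increments=[[[0,0,0],[0,20,0],0.45],[[0,0,0],[0,45,0],0.45],[[0,0,0],[0,65,0],0.45],[[0,0,0],[0,65,0],0.45],[[0,0,0],[0,65,0],1],[[0,0,0],[0,65,0],1],[[0,0,0],[0,65,0],1],[[0,0,0],[0,65,0],1],[[0,0,0],[0,65,0],1],[[0,0,0],[0,65,0],1]], force=20)

```text
time_s: 2.98
ee_pos: [638.8, -1.2, 379.5]
ee_rot: [-90.0, -0.1, -10.0]
force: [3.6, -1.0, 0.6]
gripper_width: 12.9
```

```bash
python3 - <<'E'
from plan import *
from workcell import env
chk(env)
D=rot(-10)
go([(bar(14.5+(130-14.5)*k/28),D,1) for k in range(1,29)]+[(bar(130.5),D,1)]*2)
E
```

```text
t 2.98 w 12.9 F [ 3.6 -1.   0.6] err [ 0.1 -0.   0.8] grasp [639.1  -1.2 207.5] rot 0.1 q [-1. 25. 83.  0. 72.  9.]
[[[0.0,0.0,0.0],[-10,-2,0],1],[[0.0,0.0,0.0],[-21,-4,0],1],[[0.0,0.0,0.0],[-31,-5,0],1],[[0.0,0.0,0.0],[-42,-5,0],1],[[0.0,0.0,0.0],[-52,-5,0],1],[[0.0,0.0,0.0],[-63,-4,0],1],[[0.0,0.0,0.0],[-73,-1,0],1],[[0.0,0.0,0.0],[-84,1,0],1],[[0.0,0.0,0.0],[-94,5,0],1],[[0.0,0.0,0.0],[-103,9,0],1]]
[[[0.0,0.0,0.0],[-10,5,0],1],[[0.0,0.0,0.0],[-19,11,0],1],[[0.0,0.0,0.0],[-27,17,0],1],[[0.0,0.0,0.0],[-35,24,0],1],[[0.0,0.0,0.0],[-43,31,0],1],[[0.0,0.0,0.0],[-50,39,0],1],[[0.0,0.0,0.0],[-56,47,0],1],[[0.0,0.0,0.0],[-62,56,0],1],[[0.0,0.0,0.0],[-68,65,0],1],[[0.0,0.0,0.0],[-72,75,0],1]]
[[[0.0,0.0,0.0],[-4,10,0],1],[[0.0,0.0,0.0],[-7,20,0],1],[[0.0,0.0,0.0],[-9,30,0],1],[[0.0,0.0,0.0],[-11,41,0],1],[[0.0,0.0,0.0],[-12,51,0],1],[[0.0,0.0,0.0],[-12,62,0],1],[[0.0,0.0,0.0],[-11,72,0],1],[[0.0,0.0,0.0],[-10,83,0],1],[[0.0,0.0,0.0],[-10,84,0],1],[[0.0,0.0,0.0],[-10,84,0],1]]
```

Call:
carry_out(increments=[[[0,0,0],[-10,-2,0],1],[[0,0,0],[-21,-4,0],1],[[0,0,0],[-31,-5,0],1],[[0,0,0],[-42,-5,0],1],[[0,0,0],[-52,-5,0],1],[[0,0,0],[-63,-4,0],1],[[0,0,0],[-73,-1,0],1],[[0,0,0],[-84,1,0],1],[[0,0,0],[-94,5,0],1],[[0,0,0],[-103,9,0],1]])

```text
time_s: 3.82
ee_pos: [536.1, 17.0, 369.9]
ee_rot: [-89.9, -0.0, -10.0]
force: [2.9, 0.5, 2.4]
gripper_width: 11.6
```

Call:
carry_out(increments=[[[0,0,0],[-10,5,0],1],[[0,0,0],[-19,11,0],1],[[0,0,0],[-27,17,0],1],[[0,0,0],[-35,24,0],1],[[0,0,0],[-43,31,0],1],[[0,0,0],[-50,39,0],1],[[0,0,0],[-56,47,0],1],[[0,0,0],[-62,56,0],1],[[0,0,0],[-68,65,0],1],[[0,0,0],[-72,75,0],1]])

```text
time_s: 4.65
ee_pos: [466.3, 29.4, 294.8]
ee_rot: [-89.9, -0.2, -10.0]
force: [4.7, 1.7, 1.2]
gripper_width: 11.4
```

Call:
carry_out(increments=[[[0,0,0],[-4,10,0],1],[[0,0,0],[-7,20,0],1],[[0,0,0],[-9,30,0],1],[[0,0,0],[-11,41,0],1],[[0,0,0],[-12,51,0],1],[[0,0,0],[-12,62,0],1],[[0,0,0],[-11,72,0],1],[[0,0,0],[-10,83,0],1],[[0,0,0],[-10,84,0],1],[[0,0,0],[-10,84,0],1]])

```text
time_s: 5.48
ee_pos: [458.2, 30.8, 212.2]
ee_rot: [-89.9, -0.4, -10.0]
force: [6.7, 0.2, 6.5]
gripper_width: 11.5
```

```bash
python3 - <<'E'
from plan import *
from workcell import env
chk(env);print(bar(130))
E
```

```text
t 5.48 w 11.5 F [6.7 0.2 6.5] err [1.8 0.  1.5] grasp [459.5  30.9  40.2] rot 0.41 q [  2.  21. 119.  -0.  39.  12.]
[456.64006916  30.67242757  40.01278251]
```

Call:
carry_out(increments=[[[0,0,0],[2,3,0],1],[[0,0,0],[2,3,0],1],[[0,0,0],[2,3,0],1],[[0,0,0],[2,0,0],0.62],[[0,0,0],[2,0,0],0.62],[[0,0,0],[2,0,0],0.62],[[0,0,0],[2,-30,0],0.62],[[0,0,0],[2,-65,0],0.62],[[0,0,0],[2,-100,0],0.62],[[0,0,0],[2,-140,0],0.62]])

```text
time_s: 6.32
ee_pos: [457.1, 30.4, 350.5]
ee_rot: [-90.1, 0.3, -10.0]
force: [1.3, 0.4, -0.6]
gripper_width: 34.5
```

```bash
python3 - <<'E'
from plan import *
from workcell import env
p,R=load();json.dump({"p":(p+R@[2,-140,0]).tolist(),"R":R.tolist()},open("cmd.json","w"));chk(env)
# park low-left, out of the top view of the door, on the way to the carrier (raised)
S=(474,-159,42)
e=rot(19-90,40)
go(lin(np.array([474,-159,130])-80*np.array([np.cos(.33),np.sin(.33),0]),e,12,0.45)+[(np.array([474,-159,130])-80*np.array([np.cos(.33),np.sin(.33),0]),e,0.45)]*3)
E
```

```text
t 6.32 w 34.5 F [ 1.3  0.4 -0.6] err [-1.3 -0.1 -0.3] grasp [456.1  30.4 178.5] rot 0.34 q [  2.  11. 109.   0.  61.  12.]
[[[0.05,0.08,-0.03],[-7,4,-27],0.45],[[0.1,0.17,-0.06],[-15,9,-53],0.45],[[0.16,0.25,-0.09],[-24,15,-81],0.45],[[0.21,0.34,-0.12],[-33,21,-106],0.45],[[0.26,0.42,-0.15],[-43,28,-130],0.45],[[0.31,0.51,-0.19],[-55,35,-153],0.45],[[0.37,0.59,-0.22],[-65,44,-177],0.45],[[0.42,0.68,-0.25],[-76,52,-199],0.45],[[0.47,0.76,-0.28],[-86,60,-219],0.45],[[0.52,0.85,-0.31],[-97,69,-239],0.45]]
[[[0.06,0.09,-0.03],[7,-3,-24],0.45],[[0.11,0.17,-0.06],[14,-5,-45],0.45],[[0.11,0.17,-0.06],[14,-5,-45],0.45],[[0.11,0.17,-0.06],[14,-5,-45],0.45],[[0.11,0.17,-0.06],[14,-5,-45],0.45]]
```

Call:
carry_out(increments=[[[0.05,0.08,-0.03],[-7,4,-27],0.45],[[0.1,0.17,-0.06],[-15,9,-53],0.45],[[0.16,0.25,-0.09],[-24,15,-81],0.45],[[0.21,0.34,-0.12],[-33,21,-106],0.45],[[0.26,0.42,-0.15],[-43,28,-130],0.45],[[0.31,0.51,-0.19],[-55,35,-153],0.45],[[0.37,0.59,-0.22],[-65,44,-177],0.45],[[0.42,0.68,-0.25],[-76,52,-199],0.45],[[0.47,0.76,-0.28],[-86,60,-219],0.45],[[0.52,0.85,-0.31],[-97,69,-239],0.45]])

```text
time_s: 7.15
ee_pos: [320.2, -188.4, 280.9]
ee_rot: [-56.4, -3.0, -61.3]
force: [-0.0, -0.3, -0.5]
gripper_width: 50.2
```

Call:
carry_out(increments=[[[0.06,0.09,-0.03],[7,-3,-24],0.45],[[0.11,0.17,-0.06],[14,-5,-45],0.45],[[0.11,0.17,-0.06],[14,-5,-45],0.45],[[0.11,0.17,-0.06],[14,-5,-45],0.45],[[0.11,0.17,-0.06],[14,-5,-45],0.45]])

```text
time_s: 7.57
ee_pos: [293.6, -220.3, 261.8]
ee_rot: [-50.0, -0.0, -70.9]
force: [-0.2, 0.7, -0.2]
gripper_width: 50.3
```

```bash
python3 - <<'E'
from plan import *
from workcell import env
chk(env)
f=env.grab_frame("top");np.savez("top1.npz",**f)
cv2.imwrite("pics/t1.png",cv2.resize(f["frame"][75:258,195:345],None,fx=3.25,fy=3.25,interpolation=cv2.INTER_CUBIC))
W=cloud(f);z=W[...,2]
for a in [(230,185),(245,188),(260,190),(230,195),(255,200)]: print(a,W[a[1],a[0]].round(1))
E
```

```text
t 7.57 w 50.3 F [-0.2  0.7 -0.2] err [ 0.1  0.6 -0.1] grasp [ 398.2 -184.   130.1] rot 0.13 q [-53.  10. 134.  65.  43. -34.]
(230, 185) [605.4  33.7  60.1]
(245, 188) [597.7  -2.9  57.2]
(260, 190) [591.4 -39.7  62.9]
(230, 195) [580.1  33.5  65.2]
(255, 200) [567.  -27.1  63.6]
```

View pics/t1.png

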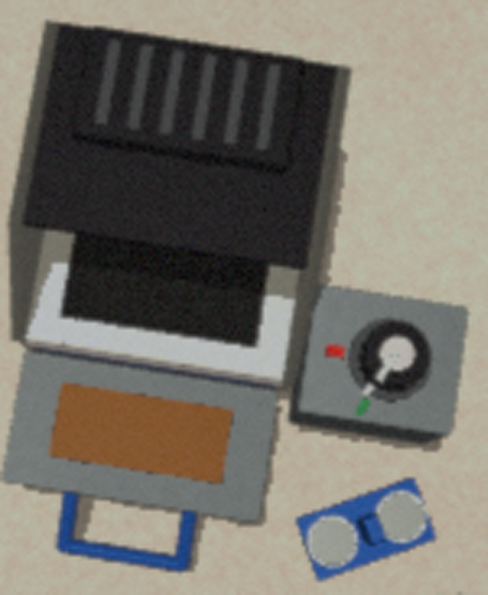

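```bash
python3 - <<'E'
from plan import *
f=np.load("top1.npz");px=lambda a,b:(195+(a+.5)/3.25-.5,75+(b+.5)/3.25-.5)
u=np.array([np.cos(np.radians(10)),-np.sin(np.radians(10)),0])
for n,a,b,z,xo in(("mat front",(62,318),(257,345),65,24),("chamber floor front",(26,345),(282,382),65,2),("bar",(60,552),(190,567),44,-144.8),("panel edge",(5,482),(265,521),65,-105)):
    A,B=ray(f,*px(*a),z),ray(f,*px(*b),z);m=(A+B)/2
    print(n,m.round(1),np.linalg.norm(A-B).round(1),"yaw",np.degrees(np.arctan2(-(A-B)[0],(A-B)[1])).round(1),"origin",(m-xo*u).round(1))
T=np.load("top0.npz")
# tab centre: top face
m=cloud(f);v,uu=np.mgrid[:384,:512];k=(uu>280)&(uu<335)&(v>215)&(v<260)&(m[...,2]>45)&(m[...,2]<58)
print("tab",m[k].mean(0),cv2.minAreaRect(m[k][:,:2].astype(np.float32)))
E
```

```text
mat front [ 6.247e+02 -3.000e-01  6.500e+01] 148.4 yaw -9.0 origin [601.1   3.8  65. ]
chamber floor front [600.5   4.2  65. ] 194.3 yaw -9.3 origin [598.6   4.5  65. ]
bar [454.7  28.5  44. ] 98.7 yaw -7.5 origin [597.3   3.4  44. ]
panel edge [497.8  19.5  65. ] 194.6 yaw -9.5 origin [601.2   1.3  65. ]
tab [ 473.99824555 -158.95750157   51.77320769] ((474.1116943359375, -159.12478637695312), (19.045391082763672, 11.645873069763184), 17.80126190185547)
```

```bash
sed -i 's/^O=.*/O=np.array([600.,4.5,0.]);YU=-9.7/' plan.py; python3 - <<'E'
from plan import *
e=rot(18.5-90,40);c=np.array([474.,-159,0])
a=c+[0,0,100];b=c+[0,0,42]
go(lin(a,e,5,.45)+[(a,e,.45)]+lin(b,e,4,.45,(a,e))+[(b,e,.45)]*2+[(b,e,1)]*6)
E
```

```text
[[[0.0,0.0,0.0],[0,15,8],0.45],[[0.0,0.0,0.0],[0,30,17],0.45],[[0.0,0.0,0.0],[0,45,25],0.45],[[0.0,0.01,0.0],[0,60,33],0.45],[[0.0,0.01,-0.01],[-2,75,42],0.45],[[0.0,0.01,-0.01],[-2,75,42],0.45],[[0.0,0.01,-0.01],[-2,86,32],0.45],[[0.0,0.01,-0.01],[-2,97,23],0.45],[[0.0,0.01,-0.01],[-2,108,14],0.45],[[0.0,0.01,-0.01],[-2,119,4],0.45]]
[[[0.0,0.0,0.0],[0,0,0],0.45],[[0.0,0.0,0.0],[0,0,0],0.45],[[0.0,0.0,0.0],[0,0,0],1],[[0.0,0.0,0.0],[0,0,0],1],[[0.0,0.0,0.0],[0,0,0],1],[[0.0,0.0,0.0],[0,0,0],1],[[0.0,0.0,0.0],[0,0,0],1],[[0.0,0.0,0.0],[0,0,0],1]]
```

Call:
carry_out(increments=[[[0,0,0],[0,15,8],0.45],[[0,0,0],[0,30,17],0.45],[[0,0,0],[0,45,25],0.45],[[0,0.01,0],[0,60,33],0.45],[[0,0.01,-0.01],[-2,75,42],0.45],[[0,0.01,-0.01],[-2,75,42],0.45],[[0,0.01,-0.01],[-2,86,32],0.45],[[0,0.01,-0.01],[-2,97,23],0.45],[[0,0.01,-0.01],[-2,108,14],0.45],[[0,0.01,-0.01],[-2,119,4],0.45]], force=25)

```text
time_s: 8.45
ee_pos: [368.7, -192.3, 173.7]
ee_rot: [-49.8, -0.2, -71.6]
force: [-0.4, -0.4, 0.7]
gripper_width: 50.3
```

Call:
carry_out(increments=[[[0,0,0],[0,0,0],0.45],[[0,0,0],[0,0,0],0.45],[[0,0,0],[0,0,0],1],[[0,0,0],[0,0,0],1],[[0,0,0],[0,0,0],1],[[0,0,0],[0,0,0],1],[[0,0,0],[0,0,0],1],[[0,0,0],[0,0,0],1]])

```text
time_s: 9.12
ee_pos: [368.3, -193.1, 173.7]
ee_rot: [-49.9, -0.2, -71.8]
force: [0.2, -0.7, 0.5]
gripper_width: 12.9
```

```bash
python3 - <<'E'
from plan import *
from workcell import env
chk(env)
e=rot(18.5-90,40);f=rot(YU-90,40);p,R=load();b=p+G*R[:,1]
a=b+[0,0,108];m=U(-80,0,150)
go(lin(a,e,7,1)+lin(m,f,12,1,(a,e))+[(m,f,1)])
E
```

```text
t 9.12 w 12.9 F [ 0.2 -0.7  0.5] err [ 0.  -0.   0.2] grasp [ 473.7 -158.8   42.1] rot 0.04 q [-40.  23. 136.  95.  33. -57.]
[[[0.0,0.0,0.0],[0,-12,10],1],[[0.0,0.0,0.0],[0,-24,20],1],[[0.0,0.0,0.0],[0,-35,30],1],[[0.0,0.0,0.0],[0,-47,40],1],[[0.0,0.0,0.0],[0,-59,50],1],[[0.0,0.0,0.0],[0,-71,60],1],[[0.0,0.0,0.0],[0,-83,70],1],[[0.0,0.03,-0.02],[-16,-77,76],1],[[0.0,0.06,-0.05],[-34,-72,83],1],[[0.0,0.09,-0.07],[-50,-66,89],1]]
[[[0.0,0.03,-0.03],[-19,4,6],1],[[0.0,0.06,-0.06],[-38,9,11],1],[[0.0,0.1,-0.08],[-55,14,17],1],[[0.0,0.13,-0.11],[-73,19,23],1],[[0.0,0.16,-0.14],[-92,24,29],1],[[0.0,0.19,-0.16],[-109,29,34],1],[[0.0,0.22,-0.19],[-128,34,41],1],[[0.0,0.25,-0.22],[-146,39,47],1],[[0.0,0.28,-0.24],[-163,45,53],1],[[0.0,0.28,-0.24],[-163,45,53],1]]
```

Call:
carry_out(increments=[[[0,0,0],[0,-12,10],1],[[0,0,0],[0,-24,20],1],[[0,0,0],[0,-35,30],1],[[0,0,0],[0,-47,40],1],[[0,0,0],[0,-59,50],1],[[0,0,0],[0,-71,60],1],[[0,0,0],[0,-83,70],1],[[0,0.03,-0.02],[-16,-77,76],1],[[0,0.06,-0.05],[-34,-72,83],1],[[0,0.09,-0.07],[-50,-66,89],1]])

```text
time_s: 9.95
ee_pos: [376.4, -136.7, 281.3]
ee_rot: [-49.9, 0.1, -78.5]
force: [0.1, 0.2, -1.2]
gripper_width: 11.4
```

Call:
carry_out(increments=[[[0,0.03,-0.03],[-19,4,6],1],[[0,0.06,-0.06],[-38,9,11],1],[[0,0.1,-0.08],[-55,14,17],1],[[0,0.13,-0.11],[-73,19,23],1],[[0,0.16,-0.14],[-92,24,29],1],[[0,0.19,-0.16],[-109,29,34],1],[[0,0.22,-0.19],[-128,34,41],1],[[0,0.25,-0.22],[-146,39,47],1],[[0,0.28,-0.24],[-163,45,53],1],[[0,0.28,-0.24],[-163,45,53],1]])

```text
time_s: 10.78
ee_pos: [404.9, -1.3, 279.9]
ee_rot: [-47.7, 3.0, -91.9]
force: [0.7, -0.2, -1.0]
gripper_width: 11.6
```

```bash
python3 - <<'E'
from plan import *
from workcell import env
chk(env)
f=env.grab_frame("side");cv2.imwrite("pics/s2.png",cv2.resize(f["frame"][100:270,190:350],None,fx=3.5,fy=3.5,interpolation=cv2.INTER_CUBIC))
E
```

```text
t 10.78 w 11.6 F [ 0.7 -0.2 -1. ] err [ -7.  -37.7  -1.2] grasp [520.9   1.7 153. ] rot 8.44 q [ -3.   6. 135. 142.   5. -50.]
```

View pics/s2.png

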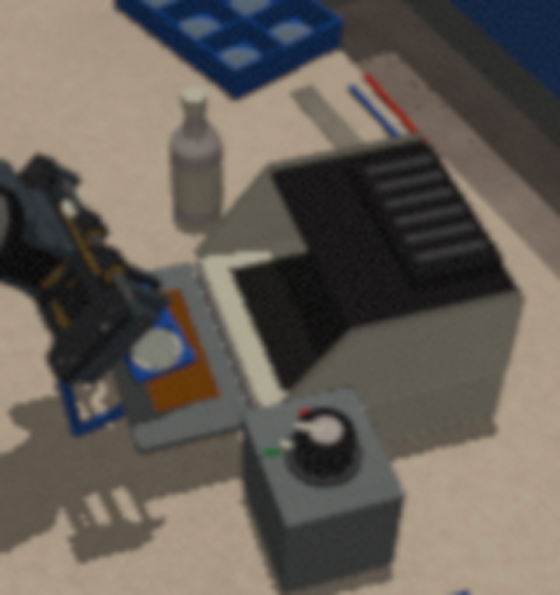

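```bash
cat >> plan.py <<'E'
def sync(env):
    s=env.state();json.dump({"p":s["ee_pos"].tolist(),"R":Ro.from_euler("xyz",s["ee_rot"],degrees=True).as_matrix().tolist()},open("cmd.json","w"))
E
python3 - <<'E'
from plan import *
from workcell import env
sync(env)
e=rot(8-90,40);p,R=load();g=p+G*R[:,1]
a=np.array([521.,0,155])
go(lin(a,e,8,1)+[(a,e,1)]*2)
E
```

```text
[[[-0.01,-0.02,0.01],[2,0,2],1],[[-0.01,-0.04,0.02],[4,0,2],1],[[-0.02,-0.06,0.03],[6,-1,4],1],[[-0.02,-0.08,0.04],[8,-1,4],1],[[-0.03,-0.1,0.05],[9,-1,6],1],[[-0.03,-0.12,0.05],[10,-1,6],1],[[-0.04,-0.15,0.06],[11,-1,9],1],[[-0.05,-0.17,0.07],[13,-1,11],1],[[-0.05,-0.17,0.07],[13,-1,11],1],[[-0.05,-0.17,0.07],[13,-1,11],1]]
```

Call:
carry_out(increments=[[[-0.01,-0.02,0.01],[2,0,2],1],[[-0.01,-0.04,0.02],[4,0,2],1],[[-0.02,-0.06,0.03],[6,-1,4],1],[[-0.02,-0.08,0.04],[8,-1,4],1],[[-0.03,-0.1,0.05],[9,-1,6],1],[[-0.03,-0.12,0.05],[10,-1,6],1],[[-0.04,-0.15,0.06],[11,-1,9],1],[[-0.05,-0.17,0.07],[13,-1,11],1],[[-0.05,-0.17,0.07],[13,-1,11],1],[[-0.05,-0.17,0.07],[13,-1,11],1]])

```text
time_s: 11.67
ee_pos: [412.1, -15.7, 287.6]
ee_rot: [-50.3, -0.4, -81.9]
force: [-0.6, 0.2, -1.6]
gripper_width: 11.8
```

```bash
python3 - <<'E'
from plan import *
from workcell import env
chk(env);print(env.state()["ee_rot"]);sync(env)
e=rot(8-90,40);a=np.array([545.,0,250])
go(lin(a,e,9,1)+[(a,e,1)]*1)
E
```

```text
t 11.67 w 11.8 F [-0.6  0.2 -1.6] err [-0.2 -1.   0.1] grasp [521.   -1.2 155.3] rot 0.11 q [ -7.   6. 132.  75.  10.   4.]
[-50.28270214  -0.37588492 -81.9399698 ]
[[[0.0,0.0,0.0],[0,-6,9],1],[[0.0,0.0,0.0],[1,-13,18],1],[[0.0,0.0,0.0],[1,-19,26],1],[[0.0,0.0,0.0],[1,-26,35],1],[[0.0,0.0,0.0],[2,-32,44],1],[[0.0,0.0,0.0],[2,-38,53],1],[[0.0,0.0,0.0],[2,-45,61],1],[[0.0,0.0,0.0],[3,-51,70],1],[[0.0,0.01,0.0],[3,-58,79],1],[[0.0,0.01,0.0],[3,-58,79],1]]
```

Call:
carry_out(increments=[[[0,0,0],[0,-6,9],1],[[0,0,0],[1,-13,18],1],[[0,0,0],[1,-19,26],1],[[0,0,0],[1,-26,35],1],[[0,0,0],[2,-32,44],1],[[0,0,0],[2,-38,53],1],[[0,0,0],[2,-45,61],1],[[0,0,0],[3,-51,70],1],[[0,0.01,0],[3,-58,79],1],[[0,0.01,0],[3,-58,79],1]])

```text
time_s: 12.5
ee_pos: [436.7, -14.4, 384.7]
ee_rot: [-50.0, -0.0, -82.3]
force: [-0.3, 1.1, -0.8]
gripper_width: 11.8
```

```bash
python3 - <<'E'
from plan import *
from workcell import env
chk(env);print(env.state()["ee_rot"])
e=rot(YU-90,40);a=U(-55,0,250);b=U(-20,0,150)
go(lin(a,e,10,1)+[(a,e,1)]*2+lin(b,e,7,1,(a,e))+[(b,e,1)])
E
```

```text
t 12.5 w 11.8 F [-0.3  1.1 -0.8] err [0.8 0.3 2. ] grasp [5.463e+02 3.000e-01 2.529e+02] rot 0.27 q [ -6.   0. 121.  25.  22.  56.]
[-5.00133479e+01 -1.19563991e-02 -8.23295040e+01]
[[[0.0,0.02,-0.02],[-5,0,0],1],[[0.0,0.05,-0.04],[-10,1,1],1],[[0.0,0.07,-0.06],[-14,1,1],1],[[0.0,0.09,-0.08],[-19,1,1],1],[[0.0,0.12,-0.1],[-24,2,2],1],[[0.0,0.14,-0.12],[-29,2,3],1],[[0.0,0.16,-0.14],[-34,3,3],1],[[0.0,0.19,-0.15],[-37,4,4],1],[[0.0,0.21,-0.17],[-41,4,5],1],[[0.0,0.23,-0.19],[-46,5,6],1]]
[[[0.0,0.0,0.0],[0,0,0],1],[[0.0,0.0,0.0],[0,0,0],1],[[0.0,0.0,0.0],[0,14,-6],1],[[0.0,0.0,0.0],[0,29,-11],1],[[0.0,0.0,0.0],[0,43,-16],1],[[0.0,0.0,0.0],[0,57,-21],1],[[0.0,0.0,0.0],[0,71,-27],1],[[0.0,0.0,0.0],[0,85,-32],1],[[0.0,0.0,0.0],[0,99,-37],1],[[0.0,0.0,0.0],[0,99,-37],1]]
```

Call:
carry_out(increments=[[[0,0.02,-0.02],[-5,0,0],1],[[0,0.05,-0.04],[-10,1,1],1],[[0,0.07,-0.06],[-14,1,1],1],[[0,0.09,-0.08],[-19,1,1],1],[[0,0.12,-0.1],[-24,2,2],1],[[0,0.14,-0.12],[-29,2,3],1],[[0,0.16,-0.14],[-34,3,3],1],[[0,0.19,-0.15],[-37,4,4],1],[[0,0.21,-0.17],[-41,4,5],1],[[0,0.23,-0.19],[-46,5,6],1]])

```text
time_s: 13.33
ee_pos: [436.9, 32.3, 381.6]
ee_rot: [-50.5, 0.1, -99.5]
force: [0.3, -0.5, -1.1]
gripper_width: 11.9
```

Call:
carry_out(increments=[[[0,0,0],[0,0,0],1],[[0,0,0],[0,0,0],1],[[0,0,0],[0,14,-6],1],[[0,0,0],[0,29,-11],1],[[0,0,0],[0,43,-16],1],[[0,0,0],[0,57,-21],1],[[0,0,0],[0,71,-27],1],[[0,0,0],[0,85,-32],1],[[0,0,0],[0,99,-37],1],[[0,0,0],[0,99,-37],1]])

```text
time_s: 14.17
ee_pos: [477.0, 17.9, 293.0]
ee_rot: [-51.5, 0.5, -99.1]
force: [0.3, -0.2, -0.9]
gripper_width: 12.1
```

```bash
python3 - <<'E'
from plan import *
from workcell import env
chk(env);print(env.state()["ee_rot"],U(-20,0,150))
f=env.grab_frame("top");np.savez("top2.npz",**f)
cv2.imwrite("pics/t2.png",cv2.resize(f["frame"][120:250,195:345],None,fx=4.5,fy=4.5,interpolation=cv2.INTER_CUBIC))
W=cloud(f);fr=f["frame"].astype(int);z=W[...,2]
E
```

```text
t 14.17 w 12.1 F [ 0.3 -0.2 -0.9] err [ 5.1 -8.3 10.1] grasp [582.9   2.1 158.5] rot 1.33 q [  3.  11. 124. -47.  10. 146.]
[-51.47406696   0.47973186 -99.07674445] [580.28593062   7.86978759 150.        ]
```

View pics/t2.png

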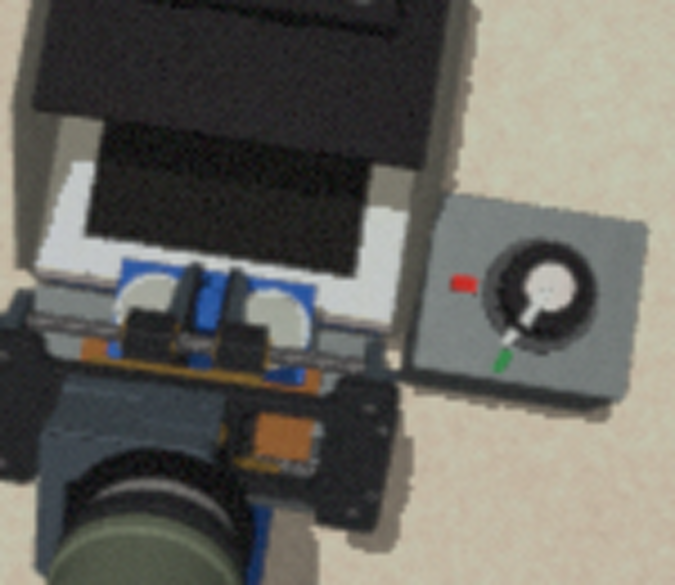

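```bash
cat > kin.py <<'E'
from plan import *
from scipy.optimize import least_squares
# TCP, (psi,tilt), q
D=[((183.41,544.78,403.94),(71.39,0),(70.25,18.35,89.71,0,72.04,-1.14)),((638.1,-.3,443.6),(-9.9,0),(-1,23,77,0,80,9)),((638.8,-1.2,379.5),(-10,0),(-1,25,83,0,72,9)),
((458.2,30.8,212.2),(-10,0),(2,21,119,0,39,12)),((457.1,30.4,350.5),(-10,0),(2,11,109,0,61,12)),((293.6,-220.3,261.8),(-70.9,40),(-53,10,134,65,43,-34)),
((368.3,-193.1,173.7),(-71.8,40.1),(-40,23,136,95,33,-57)),((412.1,-15.7,287.6),(-81.9,39.7),(-7,6,132,75,10,4)),((436.7,-14.4,384.7),(-82.3,40),(-6,0,121,25,22,56)),((477,17.9,293),(-99.1,38.5),(3,11,124,-47,10,146))]
def wc(p,R,d6): return np.array(p)-d6*R[:,1]
def fk(q2,q3,P): a,h,L2,L3,o,d6=P; return a+L2*np.sin(q2)+L3*np.sin(q2+q3+o),h+L2*np.cos(q2)+L3*np.cos(q2+q3+o)
def res(P):
    r=[]
    for p,(ps,t),q in D:
        w=wc(p,rot(ps,t),P[5]);x,z=fk(np.radians(q[1]),np.radians(q[2]),P);r+=[x-np.hypot(w[0],w[1]),z-w[2]]
    return np.array(r)
s=least_squares(res,[0,200,400,400,0,100],loss="soft_l1",f_scale=4);P=s.x
def ik(p,R,q0=(10,120)):
    w=wc(p,R,P[5]);q1=np.arctan2(w[1],w[0]);rr=np.hypot(w[0],w[1])
    k=least_squares(lambda v:np.array(fk(*np.radians(v),P))-[rr,w[2]],q0).x
    a=np.radians(k.sum());f=np.array([np.sin(a)*np.cos(q1),np.sin(a)*np.sin(q1),np.cos(a)])
    up=np.array([np.cos(a)*np.cos(q1),np.cos(a)*np.sin(q1),-np.sin(a)]);lt=np.array([-np.sin(q1),np.cos(q1),0])
    y=R[:,1];q5=np.degrees(np.arccos(y@f));q4=np.degrees(np.arctan2(y@lt,y@up))
    # zero-q6 tool x axis: lt rotated -> for q4=0,q6=0 tool x = forearm-plane 'up' side (see sample 0)
    Rw=Ro.from_rotvec(f*np.radians(q4)).as_matrix();n=Rw@lt;x0=np.cross(n,y)  
    q6=np.degrees(np.arctan2(R[:,0]@n,R[:,0]@x0));return np.degrees(q1),*k,q4,q5,q6
E
python3 - <<'E'
from kin import *
print(P.round(2),np.abs(s.fun).max().round(1))
for p,(ps,t),q in D: print(np.round(ik(p,rot(ps,t)),0),q)
E
```

```text
[-6.4500e+00  1.3978e+02  5.9780e+02  4.2188e+02  6.0000e-02  1.4843e+02] 4.5
[  71.   18.   90.    0.   72. -180.] (70.25, 18.35, 89.71, 0, 72.04, -1.14)
[  -0.   23.   77.    0.   80. -170.] (-1, 23, 77, 0, 80, 9)
[  -0.   25.   83.    0.   72. -170.] (-1, 25, 83, 0, 72, 9)
[   4.   21.  119.    0.   40. -166.] (2, 21, 119, 0, 39, 12)
[   4.   11.  109.    0.   61. -166.] (2, 11, 109, 0, 61, 12)
[-51.  10. 134.  65.  42. 147.] (-53, 10, 134, 65, 43, -34)
[-39.  23. 136.  96.  33. 124.] (-40, 23, 136, 95, 33, -57)
[  -5.    6.  132.   74.    9. -174.] (-7, 6, 132, 75, 10, 4)
[  -5.    0.  121.   22.   21. -120.] (-6, 0, 121, 25, 22, 56)
[  5.  11. 124. -51.  11. -28.] (3, 11, 124, -47, 10, 146)
```

```bash
cat >> kin.py <<'E'
def show(g,ps,t):
    R=rot(ps,t);q=np.array(ik(g-G*R[:,1],R));q[5]=(q[5]+360)%360-180;return q.round(0)
E
python3 - <<'E'
from kin import *
for t in(15,20,25,30,35,40):
    for n,g in(("mat",U(64,0,107)),("in",U(0,0,125)),("front",U(-70,0,140))): print(t,n,show(g,YU-90,t),show(g,YU+90,-t)[3:])
c=np.array([474,-159,42.])
for t in(20,25,30): print("pick",t,show(c,18.5-90,t),show(c,18.5+90,-t)[3:])
E
```

```text
15 mat [  1.  26. 100.  -4.  40. 103.] [ -4.  40. -77.]
15 in [  2.  20. 107.  -5.  39. 105.] [ -5.  39. -75.]
15 front [  4.  13. 114.  -6.  39. 107.] [ -6.  39. -73.]
20 mat [  1.  24. 104.  -7.  33. 106.] [ -7.  33. -74.]
20 in [  3.  18. 111.  -8.  32. 108.] [ -8.  32. -72.]
20 front [  5.  12. 117.  -9.  32. 111.] [ -9.  32. -69.]
25 mat [  2.  23. 108. -11.  25. 111.] [-11.  25. -69.]
25 in [  3.  17. 114. -13.  25. 114.] [-13.  25. -66.]
25 front [  6.  10. 121. -15.  25. 118.] [-15.  25. -62.]
30 mat [  2.  22. 112. -20.  18. 120.] [-20.  18. -60.]
30 in [  4.  16. 118. -23.  18. 124.] [-23.  18. -56.]
30 front [  7.   9. 125. -26.  19. 129.] [-26.  19. -51.]
35 mat [  3.  22. 115. -41.  11. 140.] [-41.  11. -40.]
35 in [  5.  16. 122. -45.  12. 147.] [-45.  12. -33.]
35 front [  8.   9. 129. -49.  13. 153.] [-49.  13. -27.]
40 mat [   4.   22.  119.  -91.    8. -169.] [-91.   8.  11.]
40 in [   6.   16.  126.  -92.   10. -166.] [-92.  10.  14.]
40 front [   9.    9.  132.  -89.   12. -166.] [-89.  12.  14.]
pick 20 [-28.  20. 125.  35.  25.  13.] [  35.   25. -167.]
pick 25 [-30.  20. 128.  52.  24.  -6.] [ 52.  24. 174.]
pick 30 [-33.  20. 131.  69.  25. -25.] [ 69.  25. 155.]
```

```bash
python3 - <<'E'
from kin import *
from workcell import env
sync(env);chk(env)
e1=rot(YU-90,40);e2=rot(8-90,40);e3=rot(18.5-90,40)
A=np.array([545.,0,250]);B=np.array([521.,-30,165]);C=np.array([474.,-159,130]);D0=np.array([474.,-159,43])
def S(g,R): return show(g,np.degrees(np.arctan2(R[1,0],R[0,0])),np.degrees(np.arcsin(np.hypot(R[0,1],R[1,1]))))
r=lin(A,e2,10,1)+lin(B,rot(12-90,40),6,1,(A,e2))+lin(C,e3,9,1,(B,rot(12-90,40)))+[(C,e3,1)]*2+lin(D0,e3,6,1,(C,e3))+[(D0,e3,1)]*2
for x in r[2::3]: print(S(x[0],x[1]))
go(r)
E
```

```text
t 14.22 w 11.9 F [-1.2 -0.8 -0. ] err [0. 0. 0.] grasp [582.9   2.3 159.5] rot 0.0 q [  3.  11. 124. -47.  10. 146.]
[  2.   7. 124. -22.  11. 117.]
[ -1.   4. 123.   5.  13.  84.]
[ -4.   1. 122.  20.  19.  63.]
[ -7.   2. 125.  36.  18.  42.]
[-11.   5. 129.  61.  17.  12.]
[-19.   7. 131.  73.  21.  -8.]
[-28.   9. 131.  73.  28. -17.]
[-36.  11. 131.  71.  33. -24.]
[-39.  12. 130.  70.  35. -26.]
[-39.  17. 133.  82.  33. -40.]
[-39.  23. 136.  95.  33. -56.]
[[[0.0,-0.02,0.02],[4,-9,3],1],[[0.0,-0.05,0.04],[8,-19,6],1],[[0.01,-0.07,0.05],[11,-28,7],1],[[0.01,-0.09,0.07],[15,-37,10],1],[[0.01,-0.12,0.09],[19,-46,13],1],[[0.01,-0.14,0.11],[23,-55,16],1],[[0.02,-0.17,0.13],[28,-64,18],1],[[0.02,-0.19,0.15],[32,-73,21],1],[[0.02,-0.21,0.16],[34,-82,24],1],[[0.02,-0.24,0.18],[38,-91,28],1]]
[[[0.0,0.0,0.01],[6,8,-13],1],[[0.0,-0.01,0.02],[12,16,-25],1],[[0.0,-0.02,0.02],[17,24,-38],1],[[0.0,-0.03,0.03],[23,32,-51],1],[[0.0,-0.04,0.04],[29,40,-63],1],[[0.0,-0.05,0.05],[35,47,-76],1],[[0.0,-0.06,0.05],[48,46,-84],1],[[0.0,-0.07,0.06],[64,44,-92],1],[[0.0,-0.08,0.07],[79,43,-100],1],[[0.0,-0.09,0.08],[94,42,-108],1]]
[[[0.0,-0.01,0.01],[14,-3,-9],1],[[0.0,-0.02,0.01],[26,-6,-18],1],[[0.0,-0.03,0.02],[41,-8,-27],1],[[0.0,-0.04,0.03],[55,-11,-36],1],[[0.0,-0.05,0.04],[69,-13,-46],1],[[0.0,-0.05,0.04],[69,-13,-46],1],[[0.0,-0.05,0.04],[69,-13,-46],1],[[0.0,-0.05,0.04],[69,-2,-55],1],[[0.0,-0.05,0.04],[69,9,-64],1],[[0.0,-0.05,0.04],[69,20,-73],1]]
[[[0.0,0.0,0.0],[0,11,-10],1],[[0.0,0.0,0.0],[0,22,-19],1],[[0.0,0.0,0.0],[0,33,-28],1],[[0.0,0.0,0.0],[0,33,-28],1],[[0.0,0.0,0.0],[0,33,-28],1]]
```

Call:
carry_out(increments=[[[0,-0.02,0.02],[4,-9,3],1],[[0,-0.05,0.04],[8,-19,6],1],[[0.01,-0.07,0.05],[11,-28,7],1],[[0.01,-0.09,0.07],[15,-37,10],1],[[0.01,-0.12,0.09],[19,-46,13],1],[[0.01,-0.14,0.11],[23,-55,16],1],[[0.02,-0.17,0.13],[28,-64,18],1],[[0.02,-0.19,0.15],[32,-73,21],1],[[0.02,-0.21,0.16],[34,-82,24],1],[[0.02,-0.24,0.18],[38,-91,28],1]])

```text
time_s: 15.05
ee_pos: [434.8, -14.0, 384.3]
ee_rot: [-50.0, -0.3, -81.7]
force: [0.0, -0.0, -0.9]
gripper_width: 11.7
```

Call:
carry_out(increments=[[[0,0,0.01],[6,8,-13],1],[[0,-0.01,0.02],[12,16,-25],1],[[0,-0.02,0.02],[17,24,-38],1],[[0,-0.03,0.03],[23,32,-51],1],[[0,-0.04,0.04],[29,40,-63],1],[[0,-0.05,0.05],[35,47,-76],1],[[0,-0.06,0.05],[48,46,-84],1],[[0,-0.07,0.06],[64,44,-92],1],[[0,-0.08,0.07],[79,43,-100],1],[[0,-0.09,0.08],[94,42,-108],1]])

```text
time_s: 15.88
ee_pos: [393.6, -116.3, 282.5]
ee_rot: [-50.0, -0.2, -74.9]
force: [0.2, -1.0, -1.1]
gripper_width: 11.9
```

Call:
carry_out(increments=[[[0,-0.01,0.01],[14,-3,-9],1],[[0,-0.02,0.01],[26,-6,-18],1],[[0,-0.03,0.02],[41,-8,-27],1],[[0,-0.04,0.03],[55,-11,-36],1],[[0,-0.05,0.04],[69,-13,-46],1],[[0,-0.05,0.04],[69,-13,-46],1],[[0,-0.05,0.04],[69,-13,-46],1]])

```text
time_s: 16.47
ee_pos: [369.6, -194.3, 262.9]
ee_rot: [-50.1, -0.2, -71.3]
force: [0.0, -0.5, 0.2]
gripper_width: 12.4
```

```bash
python3 - <<'E'
from kin import *
from workcell import env
sync(env);chk(env);print(env.state()["ee_rot"])
e3=rot(18.5-90,40);D0=np.array([474.,-159,43])
go(lin(D0,e3,6,1)+[(D0,e3,1)]*2+[(D0,e3,.6)]*2)
E
```

```text
t 16.47 w 12.4 F [ 0.  -0.5  0.2] err [0. 0. 0.] grasp [ 474.4 -159.4  131. ] rot 0.0 q [-40.  12. 130.  69.  36. -27.]
[-50.0825836   -0.22098756 -71.3481506 ]
[[[0.0,0.0,0.0],[0,11,-9],1],[[0.0,0.0,0.0],[0,22,-19],1],[[0.0,0.0,0.0],[0,34,-28],1],[[0.0,0.0,0.0],[-1,45,-38],1],[[0.0,0.0,0.0],[-1,56,-47],1],[[0.0,0.0,0.0],[-1,67,-57],1],[[0.0,0.0,0.0],[-1,67,-57],1],[[0.0,0.0,0.0],[-1,67,-57],1],[[0.0,0.0,0.0],[-1,67,-57],0.6],[[0.0,0.0,0.0],[-1,67,-57],0.6]]
```

Call:
carry_out(increments=[[[0,0,0],[0,11,-9],1],[[0,0,0],[0,22,-19],1],[[0,0,0],[0,34,-28],1],[[0,0,0],[-1,45,-38],1],[[0,0,0],[-1,56,-47],1],[[0,0,0],[-1,67,-57],1],[[0,0,0],[-1,67,-57],1],[[0,0,0],[-1,67,-57],1],[[0,0,0],[-1,67,-57],0.6],[[0,0,0],[-1,67,-57],0.6]])

```text
time_s: 17.3
ee_pos: [368.8, -192.9, 175.3]
ee_rot: [-50.1, -0.2, -71.2]
force: [0.3, -0.1, 0.9]
gripper_width: 22.8
```

```bash
python3 - <<'E'
from kin import *
from workcell import env
chk(env)
p,R=load();g=p+G*R[:,1];g[2]=42
e=rot(18.5-90,30);go([(g,R,.5)]*2+lin(g,e,5,.5)+[(g,e,.5)]*2+[(g,e,1)]*6)
c=g+[0,0,103];m=U(-70,0,145);f=rot(YU-90,30)
r=lin(c,e,7,1,(g,e))+lin(m,f,13,1,(c,e))+[(m,f,1)]*2
def S(g,R): return show(g,np.degrees(np.arctan2(R[1,0],R[0,0])),np.degrees(np.arcsin(np.hypot(R[0,1],R[1,1]))))
for x in r[::3]: print(S(x[0],x[1]))
go(r)
E
```

```text
t 17.3 w 22.8 F [ 0.3 -0.1  0.9] err [0.1 1.  0.3] grasp [ 473.5 -157.8   43.4] rot 0.17 q [-40.  23. 136.  94.  33. -57.]
[[[0.0,0.0,0.0],[0,1,-1],0.5],[[0.0,0.0,0.0],[0,1,-1],0.5],[[-0.03,0.0,0.0],[0,0,5],0.5],[[-0.07,0.0,0.0],[0,1,12],0.5],[[-0.1,0.0,0.0],[0,1,17],0.5],[[-0.14,0.0,0.0],[0,2,23],0.5],[[-0.17,0.0,0.0],[0,3,28],0.5],[[-0.17,0.0,0.0],[0,3,28],0.5],[[-0.17,0.0,0.0],[0,3,28],0.5],[[-0.17,0.0,0.0],[0,3,28],1]]
[[[0.0,0.0,0.0],[0,0,0],1],[[0.0,0.0,0.0],[0,0,0],1],[[0.0,0.0,0.0],[0,0,0],1],[[0.0,0.0,0.0],[0,0,0],1],[[0.0,0.0,0.0],[0,0,0],1]]
[-33.  19. 130.  64.  26. -19.]
[-33.  14. 127.  52.  30.  -5.]
[-33.  10. 124.  43.  35.   5.]
[-25.   8. 126.  41.  27.  20.]
[-15.   7. 127.  31.  20.  43.]
[ -6.   7. 127.   8.  16.  78.]
[  4.   8. 125. -19.  18. 118.]
[  7.   9. 124. -25.  19. 128.]
[[[0.0,0.0,0.0],[0,-13,8],1],[[0.0,0.0,0.0],[0,-25,15],1],[[0.0,0.0,0.0],[0,-38,23],1],[[0.0,0.0,0.0],[0,-51,30],1],[[0.0,0.0,0.0],[0,-63,37],1],[[0.0,0.0,0.0],[0,-76,45],1],[[0.0,0.0,0.0],[0,-89,52],1],[[0.0,0.04,-0.02],[-14,-85,60],1],[[0.0,0.07,-0.04],[-29,-80,67],1],[[0.0,0.1,-0.05],[-42,-76,75],1]]
[[[0.0,0.04,-0.02],[-16,4,6],1],[[0.0,0.07,-0.04],[-32,7,12],1],[[0.0,0.1,-0.06],[-47,11,19],1],[[0.0,0.13,-0.08],[-63,15,25],1],[[0.0,0.17,-0.1],[-79,19,32],1],[[0.0,0.2,-0.12],[-94,23,39],1],[[0.0,0.23,-0.14],[-110,27,46],1],[[0.0,0.26,-0.16],[-125,31,53],1],[[0.0,0.3,-0.18],[-141,36,60],1],[[0.0,0.33,-0.19],[-155,40,67],1]]
[[[0.0,0.0,-0.01],[-1,0,0],1],[[0.0,0.0,-0.01],[-1,0,0],1]]
```

Call:
carry_out(increments=[[[0,0,0],[0,1,-1],0.5],[[0,0,0],[0,1,-1],0.5],[[-0.03,0,0],[0,0,5],0.5],[[-0.07,0,0],[0,1,12],0.5],[[-0.1,0,0],[0,1,17],0.5],[[-0.14,0,0],[0,2,23],0.5],[[-0.17,0,0],[0,3,28],0.5],[[-0.17,0,0],[0,3,28],0.5],[[-0.17,0,0],[0,3,28],0.5],[[-0.17,0,0],[0,3,28],1]], force=25)

```text
time_s: 18.13
ee_pos: [390.3, -185.3, 189.9]
ee_rot: [-59.9, -0.1, -71.2]
force: [-0.3, -0.3, -0.9]
gripper_width: 41.3
```

Call:
carry_out(increments=[[[0,0,0],[0,0,0],1],[[0,0,0],[0,0,0],1],[[0,0,0],[0,0,0],1],[[0,0,0],[0,0,0],1],[[0,0,0],[0,0,0],1]])

```text
time_s: 18.55
ee_pos: [390.6, -185.5, 190.0]
ee_rot: [-59.9, -0.1, -71.2]
force: [0.0, 1.0, 0.6]
gripper_width: 12.0
```

Call:
carry_out(increments=[[[0,0,0],[0,-13,8],1],[[0,0,0],[0,-25,15],1],[[0,0,0],[0,-38,23],1],[[0,0,0],[0,-51,30],1],[[0,0,0],[0,-63,37],1],[[0,0,0],[0,-76,45],1],[[0,0,0],[0,-89,52],1],[[0,0.04,-0.02],[-14,-85,60],1],[[0,0.07,-0.04],[-29,-80,67],1],[[0,0.1,-0.05],[-42,-76,75],1]])

```text
time_s: 19.38
ee_pos: [401.8, -136.1, 293.2]
ee_rot: [-59.9, 0.3, -77.7]
force: [-0.6, 0.1, -1.1]
gripper_width: 11.5
```

Call:
carry_out(increments=[[[0,0.04,-0.02],[-16,4,6],1],[[0,0.07,-0.04],[-32,7,12],1],[[0,0.1,-0.06],[-47,11,19],1],[[0,0.13,-0.08],[-63,15,25],1],[[0,0.17,-0.1],[-79,19,32],1],[[0,0.2,-0.12],[-94,23,39],1],[[0,0.23,-0.14],[-110,27,46],1],[[0,0.26,-0.16],[-125,31,53],1],[[0,0.3,-0.18],[-141,36,60],1],[[0,0.33,-0.19],[-155,40,67],1]])

```text
time_s: 20.22
ee_pos: [439.4, 13.3, 292.1]
ee_rot: [-60.6, 0.1, -97.2]
force: [-0.2, -0.4, -1.0]
gripper_width: 11.8
```

Call:
carry_out(increments=[[[0,0,-0.01],[-1,0,0],1],[[0,0,-0.01],[-1,0,0],1]])

```text
time_s: 20.38
ee_pos: [439.8, 14.7, 292.2]
ee_rot: [-60.5, -0.4, -97.2]
force: [-0.1, 0.3, -0.7]
gripper_width: 11.8
```

```bash
python3 - <<'E'
from kin import *
from workcell import env
chk(env);print(env.state()["ee_rot"],U(-70,0,145))
f=env.grab_frame("top");np.savez("top3.npz",**f)
cv2.imwrite("pics/t3.png",cv2.resize(f["frame"][120:250,195:345],None,fx=4.5,fy=4.5,interpolation=cv2.INTER_CUBIC))
f=rot(YU-90,30)
a=U(-20,0,118);b=U(64,0,117);c=U(64,0,107)
go(lin(a,f,4,1)+lin(b,f,6,1,(a,f)))
E
```

```text
t 20.38 w 11.8 F [-0.1  0.3 -0.7] err [ -6.3 -16.7  -1.3] grasp [523.6   2.9 142.4] rot 2.69 q [  2.   8. 125. -16.  18. 114.]
[-60.53318093  -0.43968931 -97.23365879] [531.00075716  16.29425657 145.        ]
[[[0.0,0.0,0.0],[0,12,7],1],[[0.0,0.0,0.0],[0,24,15],1],[[0.0,0.0,0.0],[0,36,22],1],[[0.0,0.0,0.0],[0,48,30],1],[[0.0,0.0,0.0],[-1,55,42],1],[[0.0,0.0,0.0],[-1,62,54],1],[[0.0,0.0,0.0],[-1,70,66],1],[[0.0,0.0,0.0],[-1,77,78],1],[[0.0,0.0,0.0],[-1,84,90],1],[[0.0,0.0,0.0],[-1,91,102],1]]
```

View pics/t3.png

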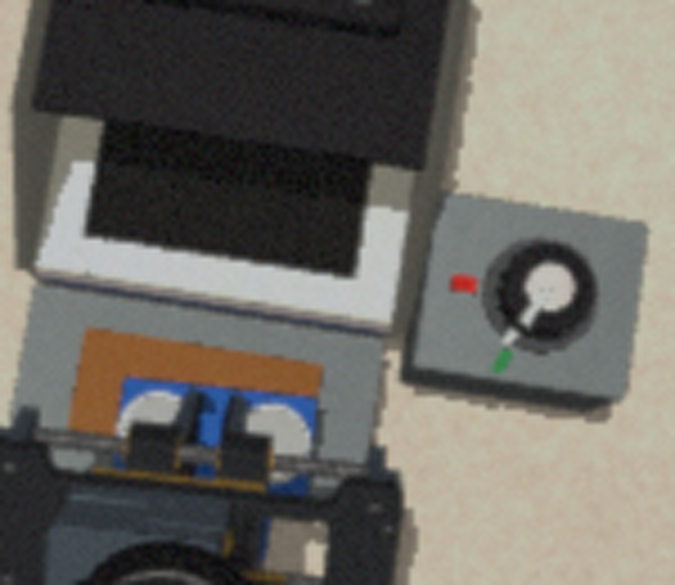

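```bash
python3 - <<'E'
from kin import *
from workcell import env
sync(env)
f=rot(YU-90,30)
a=U(-25,0,119);b=U(64,0,117)
go(lin(a,f,8,1)+[(a,f,1)]*2)
E
```

```text
[[[0.0,0.01,0.0],[-2,6,4],1],[[0.0,0.01,0.0],[-3,11,8],1],[[0.0,0.02,-0.01],[-7,17,12],1],[[0.0,0.02,-0.01],[-8,23,16],1],[[0.01,0.03,-0.01],[-10,28,19],1],[[0.01,0.03,-0.01],[-11,34,23],1],[[0.01,0.04,-0.01],[-13,40,27],1],[[0.01,0.04,-0.01],[-15,45,31],1],[[0.01,0.04,-0.01],[-15,45,31],1],[[0.01,0.04,-0.01],[-15,45,31],1]]
```

Call:
carry_out(increments=[[[0,0.01,0],[-2,6,4],1],[[0,0.01,0],[-3,11,8],1],[[0,0.02,-0.01],[-7,17,12],1],[[0,0.02,-0.01],[-8,23,16],1],[[0.01,0.03,-0.01],[-10,28,19],1],[[0.01,0.03,-0.01],[-11,34,23],1],[[0.01,0.04,-0.01],[-13,40,27],1],[[0.01,0.04,-0.01],[-15,45,31],1],[[0.01,0.04,-0.01],[-15,45,31],1],[[0.01,0.04,-0.01],[-15,45,31],1]])

```text
time_s: 21.27
ee_pos: [490.9, 22.2, 268.3]
ee_rot: [-59.9, 0.2, -99.6]
force: [-0.4, -0.1, -1.2]
gripper_width: 12.0
```

```bash
python3 - <<'E'
from kin import *
from workcell import env
chk(env);print(env.state()["ee_rot"],U(-25,0,119));sync(env)
f=rot(YU-90,30)
b=U(64,0,117)
go(lin(b,f,8,1)+[(b,f,1)]*2)
E
```

```text
t 21.27 w 12.0 F [-0.4 -0.1 -1.2] err [ 0.7 -0.5  0.2] grasp [576.1   8.4 119.5] rot 0.1 q [  3.  15. 122. -24.  15. 124.]
[-59.90560738   0.23748265 -99.62823237] [575.35741327   8.71223449 119.        ]
[[[0.0,0.0,0.0],[0,6,9],1],[[0.0,0.0,0.0],[0,12,19],1],[[0.0,0.0,0.0],[0,17,28],1],[[0.0,0.0,0.0],[0,23,38],1],[[0.0,0.0,0.0],[0,29,47],1],[[0.0,0.0,0.0],[0,35,56],1],[[0.0,0.0,0.0],[0,41,66],1],[[0.0,0.0,0.0],[0,46,75],1],[[0.0,0.0,0.0],[0,46,75],1],[[0.0,0.0,0.0],[0,46,75],1]]
```

Call:
carry_out(increments=[[[0,0,0],[0,6,9],1],[[0,0,0],[0,12,19],1],[[0,0,0],[0,17,28],1],[[0,0,0],[0,23,38],1],[[0,0,0],[0,29,47],1],[[0,0,0],[0,35,56],1],[[0,0,0],[0,41,66],1],[[0,0,0],[0,46,75],1],[[0,0,0],[0,46,75],1],[[0,0,0],[0,46,75],1]])

```text
time_s: 22.1
ee_pos: [577.7, 7.4, 266.2]
ee_rot: [-59.9, 0.2, -99.7]
force: [0.0, 0.1, -1.9]
gripper_width: 11.8
```

```bash
python3 - <<'E'
from kin import *
from workcell import env
chk(env);sync(env)
f=rot(YU-90,30);print(U(64,0,117))
c=U(64,0,107)
go(lin(c,f,5,1)+[(c,f,1)]*2+[(c,f,.75)]*3)
E
```

```text
t 22.1 w 11.8 F [ 0.   0.1 -1.9] err [ 0.1 -0.1  0.1] grasp [662.9  -6.5 117.4] rot 0.03 q [  1.  21. 111. -16.  19. 114.]
[663.08502202  -6.28332029 117.        ]
[[[0.0,0.0,0.0],[0,2,-1],1],[[0.0,0.0,0.0],[0,4,-2],1],[[0.0,0.0,0.0],[0,5,-3],1],[[0.0,0.0,0.0],[0,7,-4],1],[[0.0,0.0,0.0],[0,9,-5],1],[[0.0,0.0,0.0],[0,9,-5],1],[[0.0,0.0,0.0],[0,9,-5],1],[[0.0,0.0,0.0],[0,9,-5],0.75],[[0.0,0.0,0.0],[0,9,-5],0.75],[[0.0,0.0,0.0],[0,9,-5],0.75]]
```

Call:
carry_out(increments=[[[0,0,0],[0,2,-1],1],[[0,0,0],[0,4,-2],1],[[0,0,0],[0,6,-3],1],[[0,0,0],[0,7,-4],1],[[0,0,0],[0,9,-5],1],[[0,0,0],[0,9,-5],1],[[0,0,0],[0,9,-5],1]])

```text
time_s: 22.68
ee_pos: [577.4, 7.6, 256.0]
ee_rot: [-59.9, 0.2, -99.6]
force: [0.5, -0.3, -2.0]
gripper_width: 11.7
```

```bash
python3 - <<'E'
from kin import *
from workcell import env
chk(env)
E
```

```text
t 22.68 w 11.7 F [ 0.5 -0.3 -2. ] err [-0.5  0.2  0.1] grasp [662.6  -6.2 107.2] rot 0.03 q [  1.  22. 112. -17.  17. 116.]
```

Call:
carry_out(increments=[[[0,0,0],[0,1,-1],1],[[0,0,0],[0,1,-1],1],[[0,0,0],[0,1,-1],1]])

```text
time_s: 22.93
ee_pos: [577.3, 7.7, 255.1]
ee_rot: [-59.8, 0.3, -99.6]
force: [0.7, -0.0, 0.3]
gripper_width: 12.2
```

Call:
carry_out(increments=[[[0,0,0],[0,0,0],0.65],[[0,0,0],[0,0,0],0.65],[[0,0,0],[0,0,0],0.65],[[0,0,0],[0,-15,0],0.65],[[0,0,0],[0,-35,0],0.65],[[0,0,0],[0,-60,0],0.65],[[0,0,0],[0,-90,0],0.65],[[0,0,0],[0,-120,0],0.65],[[0,0,0],[0,-120,-40],0.65],[[0,0,0],[0,-120,-80],0.65]])

```text
time_s: 23.77
ee_pos: [450.0, 29.1, 321.3]
ee_rot: [-59.4, 0.4, -99.7]
force: [-1.2, -0.7, -1.2]
gripper_width: 32.2
```

```bash
python3 - <<'E'
from kin import *
from workcell import env
sync(env);chk(env)
f=env.grab_frame("top");np.savez("top4.npz",**f)
cv2.imwrite("pics/t4.png",cv2.resize(f["frame"][120:250,195:345],None,fx=4.5,fy=4.5,interpolation=cv2.INTER_CUBIC))
E
```

```text
t 23.77 w 32.2 F [-1.2 -0.7 -1.2] err [0. 0. 0.] grasp [536.6  15.4 173.3] rot 0.0 q [  4.   7. 122. -18.  22. 119.]
```

View pics/t4.png

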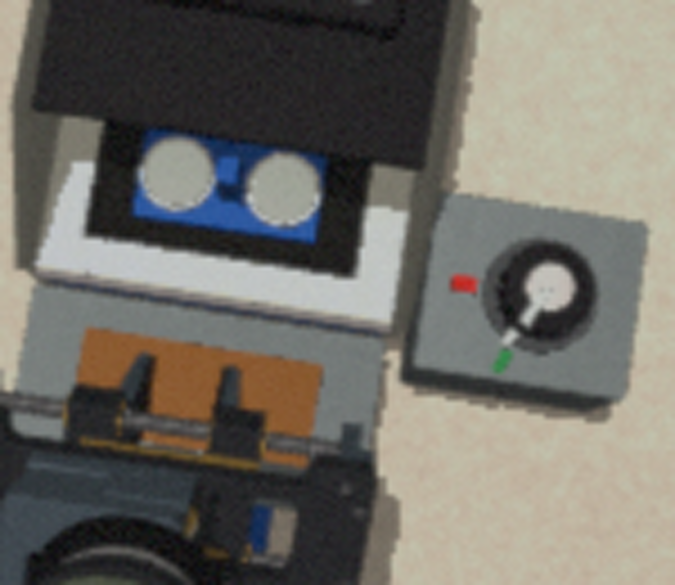

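```bash
python3 - <<'E'
from kin import *
f=np.load("top4.npz");px=lambda a,b:(195+(a+.5)/4.5-.5,120+(b+.5)/4.5-.5)
A,B=[ray(f,*px(*p),73) for p in((133,215),(317,242))];C,D_=[ray(f,*px(*p),65) for p in((87,235),(356,273))]
ux=U(1,0,0)-U(0,0,0);uy=U(0,1,0)-U(0,0,0)
print("carrier front edge - mat front edge in unit x,y (want 14,0)",((A+B-C-D_)/2)@ux,((A+B-C-D_)/2)@uy,"len",np.linalg.norm(A-B),np.linalg.norm(C-D_))
print([np.degrees(np.arctan2(-(a-b)[0],(a-b)[1])).round(1) for a,b in((A,B),(C,D_))],"carrier centre unit",((A+B)/2+26*ux-O)@ux,((A+B)/2-O)@uy)
# next: to above bar, tool down jaws along unit x
d=rot(YU);h=bar(130)+[0,0,120];go(lin(h,d,15,.6)+[(h,d,.6)]*3)
E
```

```text
carrier front edge - mat front edge in unit x,y (want 14,0) 12.806956466773755 -0.24369712042247604 len 100.52229021977821 147.9552605294996
[np.float64(-9.4), np.float64(-9.1)] carrier centre unit 65.52108150470431 -0.8585870935795104
[[[-0.03,-0.1,0.03],[5,-2,0],0.6],[[-0.06,-0.2,0.06],[9,-3,1],0.6],[[-0.08,-0.31,0.08],[11,-5,0],0.6],[[-0.11,-0.41,0.11],[15,-6,2],0.6],[[-0.14,-0.51,0.14],[17,-7,4],0.6],[[-0.17,-0.61,0.17],[19,-7,5],0.6],[[-0.2,-0.71,0.19],[18,-8,7],0.6],[[-0.23,-0.82,0.22],[18,-8,9],0.6],[[-0.25,-0.92,0.25],[18,-8,9],0.6],[[-0.28,-1.02,0.28],[17,-8,11],0.6]]
[[[-0.03,-0.1,0.03],[0,1,3],0.6],[[-0.06,-0.2,0.05],[-2,1,5],0.6],[[-0.09,-0.31,0.08],[-3,2,9],0.6],[[-0.12,-0.41,0.11],[-5,3,13],0.6],[[-0.15,-0.51,0.14],[-7,4,17],0.6],[[-0.15,-0.51,0.14],[-7,4,17],0.6],[[-0.15,-0.51,0.14],[-7,4,17],0.6],[[-0.15,-0.51,0.14],[-7,4,17],0.6]]
```

Call:
carry_out(increments=[[[-0.03,-0.1,0.03],[5,-2,0],0.6],[[-0.06,-0.2,0.06],[9,-3,1],0.6],[[-0.08,-0.31,0.08],[11,-5,0],0.6],[[-0.11,-0.41,0.11],[15,-6,2],0.6],[[-0.14,-0.51,0.14],[17,-7,4],0.6],[[-0.17,-0.61,0.17],[19,-7,5],0.6],[[-0.2,-0.71,0.19],[18,-8,7],0.6],[[-0.23,-0.82,0.22],[18,-8,9],0.6],[[-0.25,-0.92,0.25],[18,-8,9],0.6],[[-0.28,-1.02,0.28],[17,-8,11],0.6]])

```text
time_s: 24.65
ee_pos: [451.9, 11.1, 330.7]
ee_rot: [-80.4, -5.0, -39.1]
force: [-0.4, -0.9, -0.1]
gripper_width: 36.4
```

```bash
python3 - <<'E'
from kin import *
from workcell import env
sync(env);chk(env)
d=rot(YU);h=bar(130)+[0,0,100];go(lin(h,d,7,.6)+[(h,d,.6)]*3)
E
```

```text
t 24.65 w 36.4 F [-0.4 -0.9 -0.1] err [0. 0. 0.] grasp [481.3  24.  161.8] rot 0.0 q [ -2.   9. 114.   6.  47.  33.]
[[[-0.02,-0.07,0.02],[0,3,1],0.6],[[-0.04,-0.14,0.04],[0,5,3],0.6],[[-0.06,-0.22,0.05],[-3,8,5],0.6],[[-0.08,-0.29,0.07],[-4,11,7],0.6],[[-0.1,-0.36,0.09],[-5,14,9],0.6],[[-0.12,-0.43,0.11],[-6,17,11],0.6],[[-0.14,-0.5,0.13],[-8,21,14],0.6],[[-0.14,-0.5,0.13],[-8,21,14],0.6],[[-0.14,-0.5,0.13],[-8,21,14],0.6],[[-0.14,-0.5,0.13],[-8,21,14],0.6]]
```

Call:
carry_out(increments=[[[-0.02,-0.07,0.02],[0,3,1],0.6],[[-0.04,-0.14,0.04],[0,5,3],0.6],[[-0.06,-0.22,0.05],[-3,8,5],0.6],[[-0.08,-0.29,0.07],[-4,11,7],0.6],[[-0.1,-0.36,0.09],[-5,14,9],0.6],[[-0.12,-0.43,0.11],[-6,17,11],0.6],[[-0.14,-0.5,0.13],[-8,21,14],0.6],[[-0.14,-0.5,0.13],[-8,21,14],0.6],[[-0.14,-0.5,0.13],[-8,21,14],0.6],[[-0.14,-0.5,0.13],[-8,21,14],0.6]])

```text
time_s: 25.48
ee_pos: [458.2, 28.6, 311.9]
ee_rot: [-89.8, 0.0, -10.3]
force: [-0.1, -0.2, 1.0]
gripper_width: 36.7
```

```bash
python3 - <<'E'
from kin import *
from workcell import env
sync(env);chk(env)
d=rot(YU);h=bar(130)+[1,0,0];print(h)
go(lin(h,d,6,.6)+[(h,d,.6)]*3)
go([(h,d,1)]*6)
go([(bar(130*(1-k/28)),d,1) for k in range(1,29)]+[(bar(-1),d,1)]*2)
E
```

```text
t 25.48 w 36.7 F [-0.1 -0.2  1. ] err [0. 0. 0.] grasp [458.2  29.1 139.9] rot 0.0 q [  2.  13. 112.   0.  55.  12.]
[458.11022416  28.92459668  40.01278251]
[[[0.0,0.0,0.0],[0,17,0],0.6],[[0.0,0.0,0.0],[0,33,0],0.6],[[0.0,-0.01,0.0],[0,50,0],0.6],[[0.0,-0.01,0.0],[0,67,0],0.6],[[0.0,-0.01,0.0],[0,83,0],0.6],[[0.0,-0.01,0.0],[0,100,-1],0.6],[[0.0,-0.01,0.0],[0,100,-1],0.6],[[0.0,-0.01,0.0],[0,100,-1],0.6],[[0.0,-0.01,0.0],[0,100,-1],0.6]]
[[[0.0,0.0,0.0],[0,0,0],1],[[0.0,0.0,0.0],[0,0,0],1],[[0.0,0.0,0.0],[0,0,0],1],[[0.0,0.0,0.0],[0,0,0],1],[[0.0,0.0,0.0],[0,0,0],1],[[0.0,0.0,0.0],[0,0,0],1]]
[[[0.0,0.0,0.0],[-3,-12,0],1],[[0.0,0.0,0.0],[-3,-24,0],1],[[0.0,0.0,0.0],[-3,-36,0],1],[[0.0,0.0,0.0],[-1,-48,0],1],[[0.0,0.0,0.0],[1,-59,0],1],[[0.0,0.0,0.0],[4,-71,1],1],[[0.0,0.0,0.0],[8,-82,1],1],[[0.0,0.0,0.0],[13,-93,1],1],[[0.0,0.0,0.0],[19,-103,1],1],[[0.0,0.0,0.0],[26,-113,1],1]]
[[[0.0,0.0,0.0],[7,-9,0],1],[[0.0,0.0,0.0],[16,-18,0],1],[[0.0,0.0,0.0],[25,-26,0],1],[[0.0,0.0,0.0],[34,-33,0],1],[[0.0,0.0,0.0],[44,-39,0],1],[[0.0,0.0,0.0],[55,-45,0],1],[[0.0,0.0,0.0],[66,-50,0],1],[[0.0,0.0,0.0],[77,-53,0],1],[[0.0,0.0,0.0],[88,-56,0],1],[[0.0,0.0,0.0],[100,-58,0],1]]
[[[0.0,0.0,0.0],[12,-1,0],1],[[0.0,0.0,0.0],[24,-1,0],1],[[0.0,0.0,0.0],[36,0,0],1],[[0.0,0.0,0.0],[48,2,0],1],[[0.0,0.0,0.0],[59,5,0],1],[[0.0,0.0,0.0],[70,8,0],1],[[0.0,0.0,0.0],[81,13,0],1],[[0.0,0.0,0.0],[92,19,0],1],[[0.0,0.0,0.0],[94,20,0],1],[[0.0,0.0,0.0],[94,20,0],1]]
```

Call:
carry_out(increments=[[[0,0,0],[0,17,0],0.6],[[0,0,0],[0,33,0],0.6],[[0,-0.01,0],[0,50,0],0.6],[[0,-0.01,0],[0,67,0],0.6],[[0,-0.01,0],[0,83,0],0.6],[[0,-0.01,0],[0,100,-1],0.6],[[0,-0.01,0],[0,100,-1],0.6],[[0,-0.01,0],[0,100,-1],0.6],[[0,-0.01,0],[0,100,-1],0.6]], force=30)

```text
time_s: 26.23
ee_pos: [458.4, 27.8, 212.7]
ee_rot: [-89.8, -0.0, -9.7]
force: [-0.6, 0.3, 0.1]
gripper_width: 36.6
```

Call:
carry_out(increments=[[[0,0,0],[0,0,0],1],[[0,0,0],[0,0,0],1],[[0,0,0],[0,0,0],1],[[0,0,0],[0,0,0],1],[[0,0,0],[0,0,0],1],[[0,0,0],[0,0,0],1]])

```text
time_s: 26.73
ee_pos: [458.7, 27.9, 212.4]
ee_rot: [-89.8, -0.1, -9.7]
force: [2.7, -2.3, 2.5]
gripper_width: 11.7
```

Call:
carry_out(increments=[[[0,0,0],[-3,-12,0],1],[[0,0,0],[-3,-24,0],1],[[0,0,0],[-3,-36,0],1],[[0,0,0],[-1,-48,0],1],[[0,0,0],[1,-59,0],1],[[0,0,0],[4,-71,1],1],[[0,0,0],[8,-82,1],1],[[0,0,0],[13,-93,1],1],[[0,0,0],[19,-103,1],1],[[0,0,0],[26,-113,1],1]])

```text
time_s: 27.57
ee_pos: [483.3, 23.8, 323.9]
ee_rot: [-90.0, 0.3, -9.7]
force: [0.7, -1.7, -6.8]
gripper_width: 11.2
```

Call:
carry_out(increments=[[[0,0,0],[7,-9,0],1],[[0,0,0],[16,-18,0],1],[[0,0,0],[25,-26,0],1],[[0,0,0],[34,-33,0],1],[[0,0,0],[44,-39,0],1],[[0,0,0],[55,-45,0],1],[[0,0,0],[66,-50,0],1],[[0,0,0],[77,-53,0],1],[[0,0,0],[88,-56,0],1],[[0,0,0],[100,-58,0],1]])

```text
time_s: 28.4
ee_pos: [580.9, 6.7, 384.5]
ee_rot: [-90.0, 0.3, -9.7]
force: [-5.8, -3.5, 9.4]
gripper_width: 11.2
```

Call:
carry_out(increments=[[[0,0,0],[12,-1,0],1],[[0,0,0],[24,-1,0],1],[[0,0,0],[36,0,0],1],[[0,0,0],[48,2,0],1],[[0,0,0],[59,5,0],1],[[0,0,0],[70,8,0],1],[[0,0,0],[81,13,0],1],[[0,0,0],[92,19,0],1],[[0,0,0],[94,20,0],1],[[0,0,0],[94,20,0],1]])

```text
time_s: 29.23
ee_pos: [675.2, -9.9, 362.2]
ee_rot: [-90.1, 0.1, -9.7]
force: [0.1, -6.2, 1.7]
gripper_width: 11.4
```

```bash
python3 - <<'E'
from kin import *
from workcell import env
chk(env);print(bar(0),bar(-1))
E
```

```text
t 29.23 w 11.4 F [ 0.1 -6.2  1.7] err [ 0.2 -1.2 -0.6] grasp [674.7 -10.1 190.2] rot 0.28 q [-2. 29. 79. -0. 72.  8.]
[672.98011282  -7.97471914 192.10898676] [675.15564047  -8.34658889 190.79747557]
```

Call:
carry_out(increments=[[[0,0,0],[2,1,0],1],[[0,0,0],[3,2,0],1],[[0,0,0],[3,2,0],1],[[0,0,0],[3,2,0],1]])

```text
time_s: 29.57
ee_pos: [676.0, -10.1, 362.1]
ee_rot: [-90.1, 0.4, -9.7]
force: [-8.3, -4.9, 11.1]
gripper_width: 11.2
```

```bash
python3 - <<'E'
from kin import *
from workcell import env
sync(env);chk(env)
E
```

```text
t 29.57 w 11.2 F [-8.3 -4.9 11.1] err [0. 0. 0.] grasp [674.8 -10.1 190.1] rot 0.0 q [-2. 29. 79. -0. 73.  8.]
```

Call:
carry_out(increments=[[[0,0,0],[-1,-1,0],0.6],[[0,0,0],[-2,-1,0],0.6],[[0,0,0],[-2,-1,0],0.6],[[0,0,0],[-2,-1,0],0.6],[[0,0,0],[-2,-30,0],0.6],[[0,0,0],[-2,-60,0],0.6],[[0,0,0],[-2,-80,0],0.6],[[0,0,0],[-2,-80,0],0.6]])

```text
time_s: 30.23
ee_pos: [676.7, -8.5, 445.8]
ee_rot: [-89.8, -0.5, -9.6]
force: [0.6, 0.7, 0.8]
gripper_width: 36.1
```

```bash
python3 - <<'E'
from kin import *
from workcell import env
sync(env);chk(env)
f=np.load("top4.npz");px=lambda a,b:(195+(a+.5)/4.5-.5,120+(b+.5)/4.5-.5)
c=np.array([595.8,-166.4])
rd=ray(f,*px(463,284),100)[:2]-c;gr=ray(f,*px(502,361),100)[:2]-c;pt=ray(f,*px(511,338),106)[:2]-c
ang=lambda v:np.degrees(np.arctan2(v[1],v[0]))
print("red",np.hypot(*rd),ang(rd),"green",np.hypot(*gr),ang(gr),"ptr",np.hypot(*pt),ang(pt),"ptr->red cw",ang(pt)-ang(rd), "green->red",ang(gr)-ang(rd))
d=rot(YU);h=np.array([595.8,-166.4,200]);go(lin(h,d,10,.08)+[(h,d,.08)]*2)
T=env.grab_frame("top");cv2.imwrite("pics/t5.png",cv2.resize(T["frame"][90:220,195:345],None,fx=4.5,fy=4.5,interpolation=cv2.INTER_CUBIC))
E
```

```text
t 30.23 w 36.1 F [0.6 0.7 0.8] err [0. 0. 0.] grasp [678.2  -8.  273.8] rot 0.0 q [-2. 27. 71.  0. 82.  8.]
red 39.644503940042306 80.28613950694165 green 39.41598924842772 149.2093487977746 ptr 27.716650476656632 144.70850621534873 ptr->red cw 64.42236670840708 green->red 68.92320929083294
[[[0.0,0.0,0.0],[-6,7,-17],0.08],[[0.0,0.0,0.0],[-11,15,-34],0.08],[[0.0,0.0,0.0],[-17,22,-51],0.08],[[0.0,0.0,0.0],[-22,29,-68],0.08],[[0.0,0.0,0.0],[-28,36,-85],0.08],[[0.0,0.0,0.0],[-33,44,-102],0.08],[[0.0,0.0,0.01],[-37,51,-119],0.08],[[0.0,0.0,0.01],[-43,58,-136],0.08],[[0.0,0.0,0.01],[-48,65,-153],0.08],[[0.0,0.0,0.01],[-54,73,-170],0.08]]
[[[0.0,0.0,0.0],[0,0,0],0.08],[[0.0,0.0,0.0],[0,0,0],0.08]]
```

Call:
carry_out(increments=[[[0,0,0],[-6,7,-17],0.08],[[0,0,0],[-11,15,-34],0.08],[[0,0,0],[-17,22,-51],0.08],[[0,0,0],[-22,29,-68],0.08],[[0,0,0],[-28,36,-85],0.08],[[0,0,0],[-33,44,-102],0.08],[[0,0,0.01],[-37,51,-119],0.08],[[0,0,0.01],[-43,58,-136],0.08],[[0,0,0.01],[-48,65,-153],0.08],[[0,0,0.01],[-54,73,-170],0.08]])

```text
time_s: 31.12
ee_pos: [593.7, -167.6, 364.9]
ee_rot: [-89.8, 0.8, -9.6]
force: [0.7, -0.1, -0.4]
gripper_width: 83.9
```

Call:
carry_out(increments=[[[0,0,0],[0,0,0],0.08],[[0,0,0],[0,0,0],0.08],[[0,0,0],[0,0,0],0.08]])

```text
time_s: 31.37
ee_pos: [594.5, -166.7, 366.4]
ee_rot: [-89.8, 0.7, -9.7]
force: [0.7, -0.5, 0.6]
gripper_width: 83.8
```

```bash
python3 - <<'E'
from kin import *
from workcell import env
sync(env);chk(env)
d=rot(YU);h=np.array([595.8,-166.4,128])
r=lin(h,d,5,.08)+[(h,d,.08)]*2;go(r)
T=env.grab_frame("top");W=cloud(T)
for u,v in((235,172),(243,178),(250,182)):print(W[v,u].round(1), W[v,u]@[1,0,0])
# door plane angle from outer-face points
p=[]
for v in range(160,186,2):
    for u in range(222,268,4):
        q=W[v,u]-O;x=q@[np.cos(np.radians(YU)),np.sin(np.radians(YU)),0]
        if -15<x<70 and 70<q[2]<160: p.append((x,q[2]))
p=np.array(p);k=np.polyfit(p[:,1],p[:,0],1);print("door lean deg",np.degrees(np.arctan(k[0])),len(p))
E
```

```text
t 31.37 w 83.8 F [ 0.7 -0.5  0.6] err [0. 0. 0.] grasp [ 592.6 -165.7  194.4] rot 0.0 q [-17.  24.  87.   0.  70.  -7.]
[[[0.0,0.0,0.0],[1,13,0],0.08],[[0.0,0.0,0.0],[2,27,0],0.08],[[0.0,0.0,-0.01],[1,40,0],0.08],[[0.0,0.0,-0.01],[2,53,0],0.08],[[0.0,0.0,-0.01],[2,66,0],0.08],[[0.0,0.0,-0.01],[2,66,0],0.08],[[0.0,0.0,-0.01],[2,66,0],0.08]]
[628.5  18.1 111.1] 628.4870564733674
[6.157e+02 1.000e-01 1.008e+02] 615.7332446291565
[606.9 -16.1  94.9] 606.8509823128144
door lean deg 39.3460188249987 154
```

View pics/t5.png

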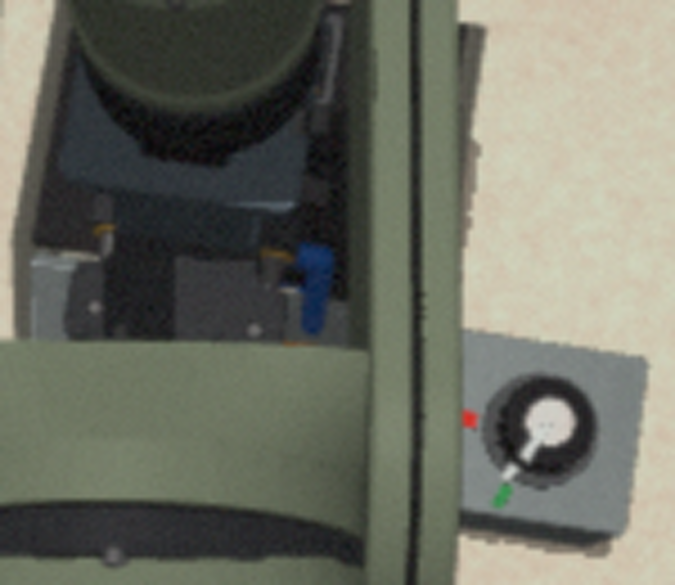

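Call:
carry_out(increments=[[[0,0,0],[1,13,0],0.08],[[0,0,0],[2,27,0],0.08],[[0,0,-0.01],[1,40,0],0.08],[[0,0,-0.01],[2,53,0],0.08],[[0,0,-0.01],[2,66,0],0.08],[[0,0,-0.01],[2,66,0],0.08],[[0,0,-0.01],[2,66,0],0.08]])

```text
time_s: 32.0
ee_pos: [595.9, -166.4, 300.9]
ee_rot: [-89.8, 0.1, -9.6]
force: [0.7, -0.4, -0.8]
gripper_width: 84.2
```

```bash
python3 - <<'E'
from kin import *
from workcell import env
chk(env)
E
```

```text
t 32.0 w 84.2 F [ 0.7 -0.4 -0.8] err [0.2 0.3 0.5] grasp [ 595.7 -165.8  128.9] rot 0.06 q [-17.  27.  92.   0.  61.  -7.]
```

Call:
carry_out(increments=[[[0,0,0],[0,0,0],1],[[0,0,0],[0,0,0],1],[[0,0,0],[0,0,0],1],[[0,0,0],[0,0,0],1],[[0,0,0],[0,0,0],1],[[0,0,0],[0,0,0],1]], force=30)

```text
time_s: 32.5
ee_pos: [596.0, -167.2, 301.6]
ee_rot: [-89.9, -0.1, -9.7]
force: [8.5, -0.3, -3.0]
gripper_width: 46.6
```

Call:
carry_out(increments=[[[0,0.08,0],[0,0,0],1],[[0,0.16,0],[0,0,0],1],[[0,0.24,0],[0,0,0],1],[[0,0.32,0],[0,0,0],1],[[0,0.4,0],[0,0,0],1],[[0,0.48,0],[0,0,0],1],[[0,0.56,0],[0,0,0],1],[[0,0.56,0],[0,0,0],1]])

```text
time_s: 33.17
ee_pos: [596.4, -167.2, 301.6]
ee_rot: [-89.8, -0.0, -41.8]
force: [3.7, -0.1, -0.3]
gripper_width: 45.2
```

Call:
carry_out(increments=[[[0,0.08,0],[0,0,0],1],[[0,0.16,0],[0,0,0],1],[[0,0.24,0],[0,0,0],1],[[0,0.32,0],[0,0,0],1],[[0,0.4,0],[0,0,0],1],[[0,0.48,0],[0,0,0],1],[[0,0.56,0],[0,0,0],1],[[0,0.56,0],[0,0,0],1],[[0,0.56,0],[0,0,0],1]])

```text
time_s: 33.92
ee_pos: [596.3, -167.3, 301.5]
ee_rot: [-89.8, 0.1, -73.7]
force: [5.3, -0.6, -0.8]
gripper_width: 45.7
```

Call:
carry_out(increments=[[[0,0,0],[0,0,0],0.1],[[0,0,0],[0,0,0],0.1],[[0,0,0],[0,0,0],0.1],[[0,0,0],[0,0,0],0.1],[[0,0,0],[0,-30,0],0.1],[[0,0,0],[0,-60,0],0.1],[[0,0,0],[0,-90,0],0.1],[[0,0,0],[0,-120,0],0.1],[[0,0,0],[0,-140,0],0.1]])

```text
time_s: 34.67
ee_pos: [595.4, -167.5, 444.4]
ee_rot: [-89.9, 0.1, -73.8]
force: [0.9, -0.1, -0.5]
gripper_width: 82.0
```

```bash
python3 - <<'E'
from kin import *
from workcell import env
sync(env);chk(env)
# retreat left-back, high, clear of the top camera's view of unit and pod
d=rot(-30);h=np.array([400.,-150,270]);go(lin(h,d,9,.1)+[(h,d,.1)])
E
```

```text
t 34.67 w 82.0 F [ 0.9 -0.1 -0.5] err [0. 0. 0.] grasp [ 595.8 -167.2  272.4] rot 0.0 q [-17.  21.  80.   0.  79.  57.]
[[[0.0,-0.08,0.0],[-8,0,-20],0.1],[[0.0,-0.17,0.0],[-16,0,-41],0.1],[[0.0,-0.25,0.0],[-24,1,-61],0.1],[[0.0,-0.34,0.0],[-32,1,-81],0.1],[[0.0,-0.42,0.0],[-40,1,-102],0.1],[[0.0,-0.51,0.0],[-47,1,-122],0.1],[[0.0,-0.59,0.0],[-55,2,-143],0.1],[[0.0,-0.68,0.0],[-63,2,-163],0.1],[[0.0,-0.76,0.0],[-71,2,-183],0.1],[[0.0,-0.76,0.0],[-71,2,-183],0.1]]
```

Call:
carry_out(increments=[[[0,-0.08,0],[-8,0,-20],0.1],[[0,-0.17,0],[-16,0,-41],0.1],[[0,-0.25,0],[-24,1,-61],0.1],[[0,-0.34,0],[-32,1,-81],0.1],[[0,-0.42,0],[-40,1,-102],0.1],[[0,-0.51,0],[-47,1,-122],0.1],[[0,-0.59,0],[-55,2,-143],0.1],[[0,-0.68,0],[-63,2,-163],0.1],[[0,-0.76,0],[-71,2,-183],0.1],[[0,-0.76,0],[-71,2,-183],0.1]])

```text
time_s: 35.5
ee_pos: [396.6, -149.5, 439.3]
ee_rot: [-89.9, 0.3, -30.2]
force: [-1.5, 0.3, 0.1]
gripper_width: 82.0
```

```bash
python3 - <<'E'
from kin import *
from workcell import env
sync(env);chk(env)
f=env.grab_frame("top");np.savez("top6.npz",**f);W=cloud(f)
a=cv2.resize(f["frame"][75:215,130:430],None,fx=2.6,fy=2.6,interpolation=cv2.INTER_CUBIC)[:,:780]
b=cv2.resize(f["frame"][160:215,280:345],None,fx=4,fy=4,interpolation=cv2.INTER_CUBIC)
c=np.zeros((a.shape[0]+b.shape[0],780,3),np.uint8);c[:a.shape[0],:a.shape[1]]=a;c[a.shape[0]:,:b.shape[1]]=b
cc=cv2.resize(f["frame"][130:190,195:300],None,fx=3.6,fy=3.6,interpolation=cv2.INTER_CUBIC);c[a.shape[0]:a.shape[0]+216,300:300+378]=cc[:216]
cv2.imwrite("pics/t6.png",c);print(c.shape,a.shape)
z=W[...,2];v,u=np.mgrid[:384,:512]
for n,m in(("jar",(u>=130)&(u<170)&(v>=200)&(v<232)&(z>50)),("bottle",(u>=130)&(u<175)&(v>=138)&(v<175)&(z>100)),("bin",(u>=345)&(u<425)&(v>=160)&(v<220)&(z>38))):
    print(n,W[m].mean(0).round(1),cloud(np.load("top0.npz"))[m].mean(0).round(1))
ux=np.array([np.cos(np.radians(YU)),np.sin(np.radians(YU)),0]);q=W-O;x=q@ux;y=q@[-ux[1],ux[0],0]
m=(abs(y)<85)&(x<75)&(x>-15)&(z>72)&(z<130);A=np.polyfit(z[m],x[m],1);print("lean",np.degrees(np.arctan(A[0])),m.sum())
fr=f["frame"].astype(int);m=(fr[...,0]>1.6*fr[...,2])&(abs(y)<40)&(z>180)&(z<215);print("bar",m.sum(),np.median(x[m]),np.percentile(z[m],90))
E
```

```text
t 35.5 w 82.0 F [-1.5  0.3  0.1] err [0. 0. 0.] grasp [ 395.9 -148.9  267.3] rot 0.0 q [-22.   3. 104.   0.  73.   8.]
(584, 780, 3) (364, 780, 3)
jar [535.8 233.2  61.4] [535.8 233.3  61.3]
bottle [673.1 216.6 123.9] [nan nan nan]
bin [ 590.9 -360.6   43.4] [nan nan nan]
lean 39.3836508776755 1587
bar 224 73.43176564752453 199.3995350612515
```

View pics/t6.png

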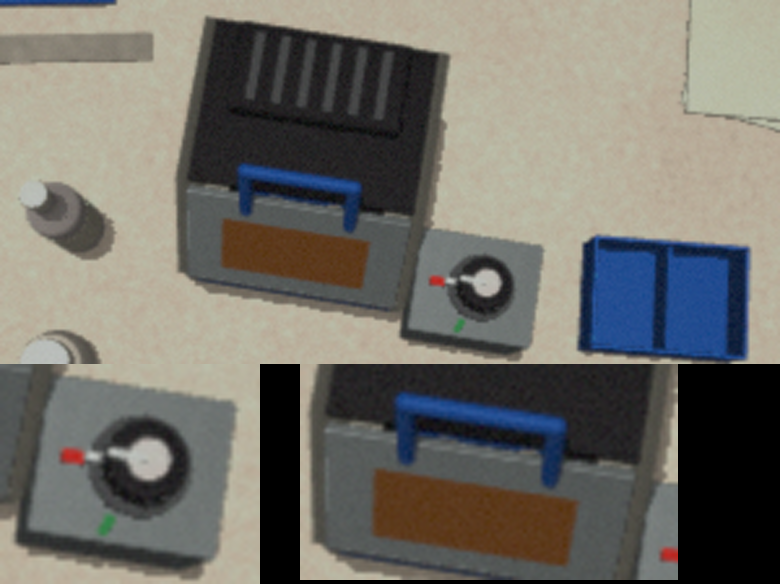

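```bash
python3 - <<'E'
from kin import *
from workcell import env
f=np.load("top6.npz");px=lambda a,b:(280+(a+.5)/4-.5,160+(b-364+.5)/4-.5)
c=np.array([595.8,-166.4]);ang=lambda v:np.degrees(np.arctan2(v[1],v[0]))
r=ray(f,*px(72,456),100)[:2]-c;p=ray(f,*px(92,456),106)[:2]-c
d=ang(p)-ang(r);print("ptr - red deg",d,np.hypot(*r),np.hypot(*p))
if abs(d)<4: print(env.job_done())
E
```

```text
ptr - red deg -1.75180517278514 39.387881470339195 28.50188717365694
the job is handed in; nothing more can be done
None
```

The job is handed in after 35.5 s of robot time. The door was pulled fully down, and the carrier was set upright on the mat. The door was then pushed back up to its stop, and the collar was turned clockwise to the red mark.

The first carry did not work. With the hand tilted 40°, the last joint hit its range limit in front of the chamber. I took the carrier back and set it on the bench where it had stood. I gripped it again at 30° and placed it from there. The tool stayed within about 3° of its set tilt, so the carrier stayed close to upright.

**Last checks:**
- **Carrier:** before the door was shut, it sat about 1 mm from the mat centre, upright and parallel to the mat within about 0.3°. It was not seen again after that.
- **Door:** it was at its stop, moving less than 1 mm under about 14 N. In the last picture its handle was at x 73 mm in the unit's frame (74 expected). Its top was at 199 mm (198 expected). The measured lean was 39.4° against 40°, and I put the difference down to camera error.
- **Collar:** the pointer was within about 2° of the red mark, most likely just past it.
- **Bystanders:** the jar was unmoved to 0.1 mm. The numeric comparison for the bottle and the bin gave no result. In the last picture they look to be where they started.
- **Arm:** it was clear of everything, with forces near zero.

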